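# Wedge the retaining clip off an articulator's hinge axle

## Task

Unlock the dental articulator's hinge so that its upper arm can later come out: take the folding wedge from its rest, slide its blade along the top of the axle and under the spring clip until the clip lets go of the axle, and carry the clip off on the blade into the round steel parts tray. Then lay the wedge back on its rest as it lay. Use a light hand: the plaster casts crack if the articulator is leant on (over about a kilogram) or struck. Do not take the clip with the gripper itself, and leave the other things where they are.

Things in the scene. Friction and masses are not known exactly. Their poses are not given: they have to be found in the camera images.
- articulator: aluminium dental articulator with two plaster casts, screwed to the bench, 150 x 160 x 125 mm. Origin: on the bench under the middle of its horizontal steel axle (14 mm thick, axis 100 mm up). x along the axle: the end with the clip is at -x, nearest the robot; casts towards +y; z up. Load it with under 10 N through the wedge and under 5 N with the robot itself, or a cast may crack.
- axle_end (a point): top of the axle's free end face, on the crown of the 14 mm axle: 77 mm out from the articulator's middle along its -x, 107 mm above the bench. From here inwards (+x): 10 mm free stub, 12 mm groove with the clip, 14 mm post, bare axle. Axes as the articulator's.
- axle_groove (a point): middle of the axle's groove (12 mm long, 11 mm thick), on the axle's axis, 61 mm out from the articulator's middle, 100 mm up; the fitted clip's middle lies here. Pushed in along the axle, the blade slides the clip up to 1.5 mm till the post backs it, then needs 2 to 7 N and up to 38 mm of blade beyond this point to spring it off; the push then drops away. Axes as the articulator's.
- saddle (a point): point on the crown of the axle (107 mm up) in the middle of the post that backs the clip, 48 mm out from the articulator's middle. The post is 14 mm thick along x; its two cheeks, 14 mm apart, stand 3 mm above this point. The blade may run on over the axle between them; 34 mm further (+x) is the arm's 25 mm thick sleeve: the tip must stop short of it. Axes as the articulator's.
- clip_mid (a point): dark steel spring clip, 9 mm (x, along the axle) x 21 x 23 mm, 14 g, snapped down over the groove; this point is its middle, on the axle's axis. z up through its flat bridge, whose underside is 10 mm up: a gap just under 3 mm high over the 14 mm axle, 9 mm wide between the legs. Legs reach 11 mm down. Raised 5 mm it is spread widest; at 6 to 9 mm it springs off and hangs astride the blade.
- wedge_grip (a point): grip point of a folding wedge, half-way up its wooden handle (50 mm back from here to the butt, 44 mm ahead; 16 mm wide in y, 18 mm high), to be gripped across its 16 mm; 70 g in all. x points towards the blade's tip, z up. The handle's underside is 9 mm below; brass cheeks at its front end carry the blade's pivot. Held firmly here, the tip yields some 0.6 mm per newton.
- wedge_pivot (a point): pivot of the wedge's blade, 50 mm ahead of and 2 mm below the handle's centre; axes as the handle's. Blade: 6 mm wide, reaching 60 mm beyond this point; flat underside 7 mm below it; top level (12 mm above the underside) for 15 mm, then sloping to 2 mm at the tip. Friction holds it out, not quite straight: its tip may be up to 9 mm too high or low (not shown by this pose).
- rest_top (a point): grey tool rest fixed to the bench, base 100 x 60 x 6 mm. This point: midway between its two saddles (76 mm apart along x, each 8 mm thick), at the level the handle's underside rests on, 23 mm up. Horns 30 mm apart rise 11 mm above it on both sides. The wedge lies along x, tip to +x, its handle's middle over this point; the fingers have room between the saddles.
- tray: round steel parts tray with magnetic foot, fixed to the bench: 110 mm across, 20 mm high, wall 3 mm, floor 4 mm. Origin: centre of its underside. A clip hanging on the blade is stripped off inside if the blade is drawn back just above the rim.
- cast: bystander: loose plaster model of a dental arch, 60 x 58 mm, 36 mm high; origin under its middle
- jar: bystander: loose amber glass jar with a white cap, 48 mm across, 50 mm high; origin under its middle
- pliers: bystander: loose steel pliers lying on the bench, 125 mm long, 46 mm wide; origin under the pivot
Not all that is in view belongs to the job. Of the things that look like the part that bears wedge_grip, the middle-sized one is meant.

How it is judged:
On the way, in this order (a step that is already met when the one before it is completed fails the run):
1. the wedge is lifted off its rest (z of wedge_grip in the frame of rest_top above 0.04 m), for 0.1 s.
2. the blade is under the fitted clip and wedges it up (contact force between wedge and clip above 1 N and x of wedge_grip in the frame of articulator above -0.168 m and distance between clip_mid and axle_groove below 0.008 m), for 0.1 s.
3. the clip is off the axle and carried by the wedge (distance between clip_mid and axle_groove above 0.03 m and contact force between wedge and clip above 0.03 N and height (world z) of clip_mid above 0.05 m), for 0.2 s.
At the end, for the whole second after the job is handed in: The clip lies at rest in the round tray (middle within 52 mm of the tray's centre, below 22 mm above its underside); the wedge lies flat, at rest and released in both saddles of its rest (handle's middle within 20 mm along and 9 mm across of the rest's middle) (horizontal distance between clip_mid and tray below 0.052 m and z of clip_mid in the frame of tray below 0.022 m and linear speed of each of clip, wedge below 0.02 m/s and x of wedge_grip in the frame of rest_top between -0.02 and 0.02 m and y of wedge_grip in the frame of rest_top between -0.009 and 0.009 m and z of wedge_grip in the frame of rest_top between 0.005 and 0.013 m and angle between wedge_grip's own z axis and vertical below 0.1 rad); the robot touches nothing.
It fails at once if the wedge loads the articulator with more than 10 N (contact force between wedge and articulator above 10 N).
It fails at once if the robot itself leans on or strikes the articulator (over 5 N) (contact force between any of the fingers, the arm and articulator above 5 N).
It fails at once if the gripper takes or pushes the clip (over 1 N) (contact force between any of the fingers, the arm and clip above 1 N).
It fails at once if a bystander is shifted by more than 15 mm (distance of any of cast, jar, pliers from where it was at the start of the episode above 0.015 m).
It also fails if it takes over 64 s, if anything falls off the work surface, if the arm or the gripper's body presses on something with over 40 N, if the wrist force passes 120 N, or if a joint passes its speed limit or range.

## Robot

A 6-joint arm with a two-finger parallel gripper is mounted at the origin on the work surface. World frame = base frame: x ahead of the robot, y to its left, z up, the work surface at z = 0. Lengths are in m, angles in rad, forces in N, time in s.
With the tool pointing down it reaches from about 0.4 to 0.825 m from the base axis. Payload 7 kg.
Tool frame: the origin (TCP) lies on the centre line of the jaws, within the pads' length; the fingertips stand arm.tip_reach ahead of it and the grasp point (between the pads) lies 5 mm behind it (arm.tip_reach is the distance from the TCP to the fingertips, in m); z points along the fingers, y is the line along which they close (so a half turn about z gives the same grasp; the last joint's range is limited). The gripper opens to 88 mm and grips with 3 to 60 N. Pads are 19 mm wide; open, the fingers measure 130 mm over their backs; the gripper's body (78 mm by 193 mm) begins 47 mm behind the grasp point.
Start: joints at [1.553, 0.359, 0.012, 0, -1.224, -0.288], TCP at [0.203, 0.644, 0.241] pointing down, gripper open.
Joint ranges: [-3.07, 3.07], [-1.43, 2.12], [-1.02, 1.25], [-3.03, 1.67], [-3.05, -0], [-3.03, 3.03]. Speed limits (rad/s): [2.39, 2.39, 3.01, 3.14, 3.14, 3.14].

## Interface

Orientations are given as [roll, pitch, yaw] about the fixed x, y, z axes, in that order (R = Rz(yaw) Ry(pitch) Rx(roll)).
In Python, from station import status, optics, order, arm gives the robot as it stands. The module is installed in compiled form; this text tells all that it offers.
- The arm moves only by the shell command python3 -m jog 'ROWS' [FORCE]. ROWS is JSON, a list of rows, each a list of 3 entries, a list of its own where there are three numbers: the gripper command: -1 is shut, 1 is fully open, values between are in proportion, then the shift along the tool's x, y, z in mm, then the turn about the tool's z in rad. A call has 1 to 20 rows; each row is the pose to reach, as a shift and turn from the pose commanded when the call began, along the tool's axes at that moment; what a row does not reach only later rows make up. A row lasts 1/8 s, in which the tool goes at most 62.5 mm and 10.7 degrees, less where a joint would pass 70% of its speed; a pose out of reach is approached as far as the arm can. A call with a gripper value outside its range is refused whole. The fingers move at their own pace and stop on an object; FORCE is the grip in N (left out, the last holds). Time passes only in rows, so rows that repeat a pose let the fingers close. It gives the time, the measured TCP pose, the force, the opening and the grip force at its end, in the units of the state.
- status.get_state(): the state, without advancing time (a new reading comes with each control period).
- optics.grab_frame(name): name is "scene" or "top" or "wrist"; returns a dict with "color" (384x512x3 uint8, red, green, blue), "mtx" (3x3 intrinsics, pixels), "cam_to_world" (4x4, takes a point from camera to world coordinates). Camera axes: x right, y down, z forward; pixel columns grow to the right and rows downward; lengths in m; the calibration is good to about 2 mm. A picture is of the moment at which its call begins. There is no depth.
- order.job_done(): hands the job in; it is judged then, once.
The state is a dict: "t": time; "q": joint angles; "qd": joint speeds; "joint_efforts": joint torques, N m; "eef_pos": TCP position; "ee_rot": TCP orientation; "force": force on the tool from outside, world axes, zero at the start; "moment": the same for the moment, N m; "width": finger opening in m; "gripper_force": force on a finger pad.
Only numpy, scipy, OpenCV 4.12 (cv2) and the standard library are available. Lean on these libraries where they do the work, as an engineer would, in place of code of your own. Each camera call takes 0.05 s, during which the arm holds its last target. There are 200 camera calls.

## Working session

There is one attempt and no reset: what is moved stays moved. The work goes in short steps, Python scripts to look and compute and a shell command to move; the robot and the scene stay as the last step left them, time stands still between calls to the robot, and variables do not carry over. Pictures are saved under pics/ and viewed, at most 10 in all, crops included, and the job is handed in when it is done.

```bash
mkdir -p pics
cat > h.py <<'E'
import numpy as np, cv2, json
from station import status, optics, order, arm
def grab(n,fn=None):
    f=optics.grab_frame(n); np.savez(f'pics/{fn or n}.npz',**f); return f
def save(im,fn,crop=None,k=1):
    if crop: x0,y0,x1,y1=crop; im=im[y0:y1,x0:x1]
    im=cv2.resize(im,None,fx=k,fy=k,interpolation=cv2.INTER_CUBIC)
    cv2.imwrite(f'pics/{fn}.png',im[:,:,::-1])
def ray(f,u,v):
    K=f['mtx'];T=f['cam_to_world']
    d=T[:3,:3]@np.linalg.inv(K)@np.array([u,v,1.]); return T[:3,3],d/np.linalg.norm(d)
def onz(f,u,v,z):
    o,d=ray(f,u,v); return o+d*(z-o[2])/d[2]
def proj(f,p):
    T=f['cam_to_world']; c=T[:3,:3].T@(np.array(p)-T[:3,3]); u=f['mtx']@c; return u[:2]/u[2]
def tri(*obs):
    A=np.zeros((3,3));b=np.zeros(3)
    for f,u,v in obs:
        o,d=ray(f,u,v);M=np.eye(3)-np.outer(d,d);A+=M;b+=M@o
    return np.linalg.solve(A,b)
def load(n): return dict(np.load(f'pics/{n}.npz'))
E
python3 - <<'E'
from h import *
s=status.get_state();print({k:np.round(v,3) for k,v in s.items()}, arm.tip_reach)
a=grab('scene');b=grab('top');c=grab('wrist')
for f in (a,b,c): print(np.round(f['mtx'],0).tolist(),np.round(f['cam_to_world'],3).tolist())
save(np.vstack([a['color']]),'s1',k=1.5);save(b['color'],'t1',k=1.5)
E
```

```text
{'t': np.float64(0.0), 'q': array([ 1.553,  0.359,  0.011, -0.   , -1.224, -0.288]), 'qd': array([ 0.002,  0.001,  0.001, -0.001, -0.   , -0.001]), 'joint_efforts': array([ 0.0000e+00, -5.8271e+01,  2.9305e+01,  6.9970e+00,  7.0000e-03,
       -0.0000e+00]), 'eef_pos': array([0.203, 0.643, 0.24 ]), 'ee_rot': array([ 3.14 , -0.   , -0.306]), 'force': array([0.222, 0.267, 0.939]), 'moment': array([-0.031, -0.031,  0.038]), 'gripper_force': np.float64(0.0), 'width': np.float64(0.088)} 0.014
[[350.0, 0.0, 256.0], [0.0, 350.0, 193.0], [0.0, 0.0, 1.0]] [[-0.426, 0.781, -0.458, 0.982], [0.905, 0.361, -0.226, 0.139], [-0.011, -0.51, -0.86, 0.932], [0.0, 0.0, 0.0, 1.0]]
[[463.0, 0.0, 262.0], [0.0, 463.0, 198.0], [0.0, 0.0, 1.0]] [[0.021, -0.992, 0.123, 0.389], [-1.0, -0.021, 0.0, -0.099], [0.002, -0.123, -0.992, 1.251], [0.0, 0.0, 0.0, 1.0]]
[[315.0, 0.0, 262.0], [0.0, 315.0, 198.0], [0.0, 0.0, 1.0]] [[-0.301, -0.919, -0.254, 0.271], [-0.954, 0.29, 0.078, 0.622], [0.002, 0.266, -0.964, 0.384], [0.0, 0.0, 0.0, 1.0]]
```

View pics/s1.png

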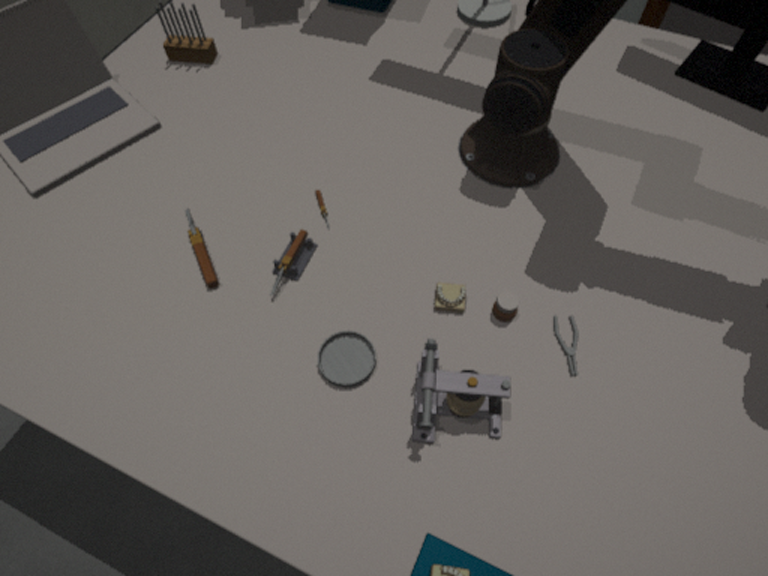

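View pics/t1.png

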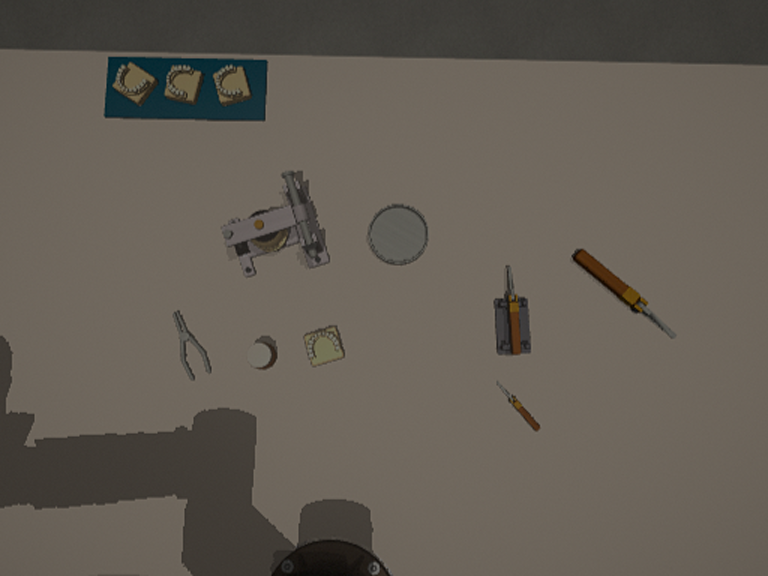

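The top view shows the articulator at about (270,230), with the clip end at about (318,262). It also shows the tray at (398,235) and the middle-sized wedge on its rest at (512,325), tip up. Next I'll enlarge these.

Run:
```python
from h import *
a=load('scene');b=load('top')
def c(f,x,y,w=80,h=60,k=5): return cv2.resize(f['color'][y:y+h,x:x+w],None,fx=k,fy=k,interpolation=cv2.INTER_CUBIC)
im=np.vstack([np.hstack([c(b,150,115),c(b,300,178)]),np.hstack([c(a,255,220,100,75,4),c(a,160,145)])])
im=cv2.convertScaleAbs(im,alpha=1.6)
save(im,'m1')
```

```text
(no output)
```

View pics/m1.png

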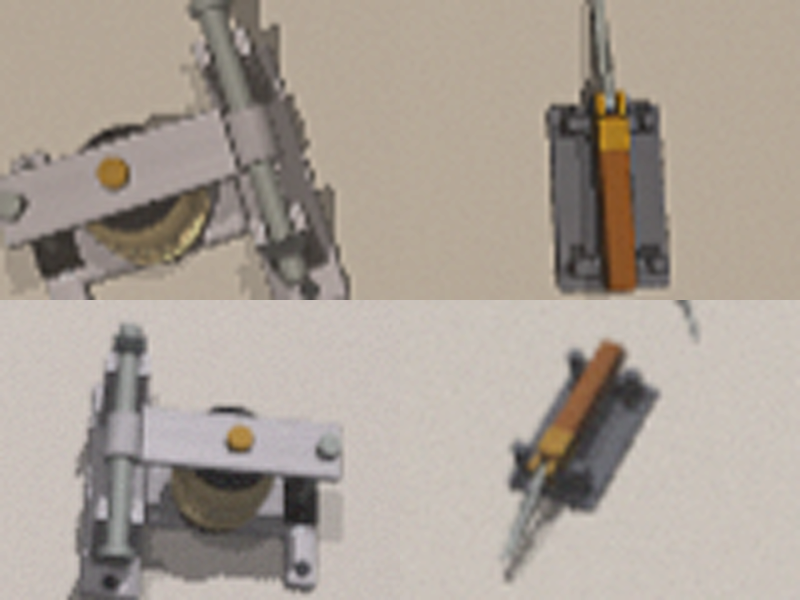

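Run:
```python
from h import *
b=load('top');a=load('scene')
def bt(u,v): return 150+u/5-.4,115+v/5-.4
def bw(u,v): return 300+(u-400)/5-.4,178+v/5-.4
def sa(u,v): return 255+u/4-.4,220+(v-300)/4-.4
def sw(u,v): return 160+(u-400)/5-.4,145+(v-300)/5-.4
near=onz(b,*bt(296,274),.107);sl=onz(b,*bt(252,135),.107);far=onz(b,*bt(212,8),.11)
print('near',near,'sleeve',sl,'far',far)
d=far-near;print('yaw',np.arctan2(d[1],d[0]))
print('scene near',onz(a,*sa(129,327),.107), 'sleeve',onz(a,*sa(124,430),.11),'far',onz(a,*sa(117,548),.107))
c=[onz(b,*bw(*p),.006) for p in((548,105),(655,103),(668,288),(558,290))]
print('rest',np.mean(c,0),c)
c=[onz(a,*sw(*p),.006) for p in((516,487),(590,507),(657,392))]
print('rest scene',c)
f=onz(b,*bw(613,150),.041);g=onz(b,*bw(621,288),.041);print('handle',f,g,np.arctan2(*(f-g)[1::-1]))
f=onz(a,*sw(560,432),.041);g=onz(a,*sw(615,348),.041);print('handle sc',f,g,np.arctan2(*(f-g)[1::-1]))
print('tip top',onz(b,*bw(598,-10),.03),'sc',onz(a,*sw(508,575),.03))
print('tray',onz(b,398/1.5,235/1.5,.02),onz(a,347/1.5,360/1.5,.02))
```

```text
near [0.60048559 0.0378151  0.107     ] sleeve [0.67135224 0.06254307 0.107     ] far [0.73612691 0.0848785  0.11      ]
yaw 0.3339724803214894
scene near [0.60043576 0.03676487 0.107     ] sleeve [0.66802438 0.06138293 0.11      ] far [0.73712727 0.08602765 0.107     ]
rest [ 0.49687963 -0.31132025  0.006     ] [array([ 0.54571982, -0.27921185,  0.006     ]), array([ 0.54802782, -0.33724738,  0.006     ]), array([ 0.44803415, -0.34395034,  0.006     ]), array([ 0.44573672, -0.28487144,  0.006     ])]
rest scene [array([ 0.54941029, -0.3311547 ,  0.006     ]), array([ 0.54272622, -0.28138295,  0.006     ]), array([ 0.44808745, -0.28603067,  0.006     ])]
handle [ 0.51817687 -0.30838065  0.041     ] [ 0.4458546  -0.31251596  0.041     ] 0.057116822996100707
handle sc [ 0.51982727 -0.30970291  0.041     ] [ 0.44941937 -0.31085283  0.041     ] 0.016330900396619635
tip top [ 0.60526295 -0.30230846  0.03      ] sc [ 0.61591191 -0.29088784  0.03      ]
tray [ 0.65485581 -0.10373247  0.02      ] [ 0.66465521 -0.09902026  0.02      ]
```

```bash
cat >> h.py <<'E'
def to(*targets,cur=None):
    """shift rows (mm, tool axes) from the measured pose to world targets (x,y,z,yaw)"""
    s=status.get_state(); p=s['eef_pos'];y=s['ee_rot'][2]
    if cur is not None: p,y=np.array(cur[:3]),cur[3]
    c,n=np.cos(y),np.sin(y);R=np.array([[c,n,0],[n,-c,0],[0,0,-1]])
    for t in targets:
        print(np.round(R.T@(np.array(t[:3])-p)*1000,1).tolist(), 'turn',round(-(t[3]-y),4))
E
python3 -c "
from h import *
to((.45,.25,.24,-.1),(.497,-.311,.16,.05))"
```

```text
[353.9, 300.8, -0.2] turn -0.2059
[567.6, 821.6, 79.8] turn -0.3559
```

```bash
python3 -m jog '[[-0.2,[354,301,0],-0.2],[-0.2,[354,301,0],-0.2],[-0.2,[354,301,0],-0.2],[-0.2,[354,301,0],-0.2],[-0.2,[354,301,0],-0.2],[-0.2,[354,301,0],-0.2],[-0.2,[354,301,0],-0.2],[-0.2,[568,822,80],-0.356],[-0.2,[568,822,80],-0.356],[-0.2,[568,822,80],-0.356],[-0.2,[568,822,80],-0.356],[-0.2,[568,822,80],-0.356],[-0.2,[568,822,80],-0.356],[-0.2,[568,822,80],-0.356],[-0.2,[568,822,80],-0.356],[-0.2,[568,822,80],-0.356],[-0.2,[568,822,80],-0.356],[-0.2,[568,822,80],-0.356],[-0.2,[568,822,80],-0.356]]'
python3 - <<'E'
from h import *
f=grab('wrist','w2');print(status.get_state()['eef_pos'],status.get_state()['ee_rot'])
save(cv2.convertScaleAbs(f['color'],alpha=1.4),'w2',k=1.5)
E
```

```text
t: 2.52
eef_pos: [0.4971, -0.311, 0.1603]
ee_rot: [-3.141, 0.001, 0.05]
force: [0.1, 0.1, 0.1]
width: 0.0352
gripper_force: 0.0
[ 0.49727622 -0.31058399  0.16058419] [-3.14141502e+00  9.82282989e-05  5.05714500e-02]
```

View pics/w2.png

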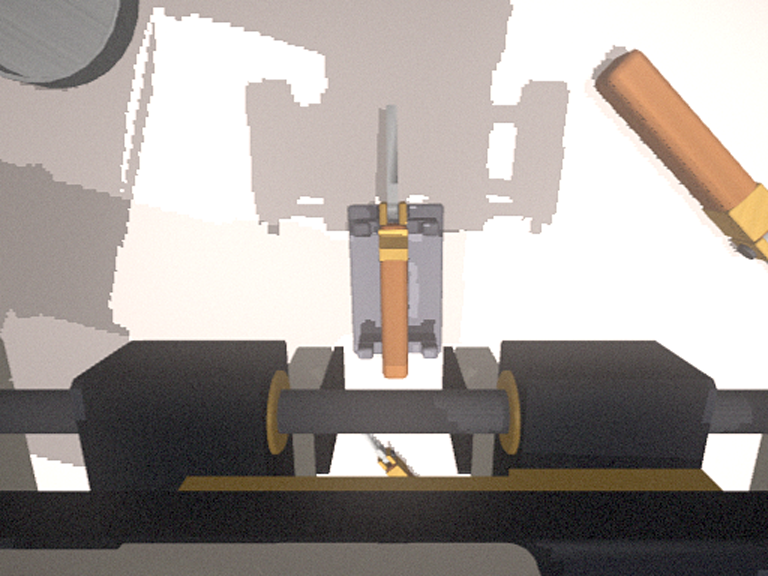

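The wrist view shows the wedge straight between the jaws: butt (395,377), brass front (393,228), tip (391,105), and rest corners at about (349,206), (442,206), (440,357) and (352,357).

Run:
```python
from h import *
f=load('w2');q=lambda u,v,z:np.round(onz(f,u/1.5,v/1.5,z),4)
a,b=q(395,377,.041),q(393,230,.041)
print('butt',a,'woodend',q(393,260,.041),'front',b,'yaw',np.arctan2(*(b-a)[1::-1]))
for z in(.015,.024,.033):print('tip',q(391,105,z))
a,b,c,d=q(349,206,.006),q(442,206,.006),q(440,357,.006),q(352,357,.006);print('rest',a,b,c,d)
h=q(395,340,.034);print('horns', q(363,226,.034),q(428,226,.034),q(363,350,.034),q(428,350,.034))
print('jaw', proj(f,[.4971,-.311,.16])*1.5)
```

```text
butt [ 0.4451 -0.3147  0.041 ] woodend [ 0.5171 -0.3099  0.041 ] front [ 0.534 -0.309  0.041] yaw 0.06402934007887441
tip [ 0.6017 -0.3045  0.015 ]
tip [ 0.6007 -0.3046  0.024 ]
tip [ 0.5997 -0.3046  0.033 ]
rest [ 0.5429 -0.2812  0.006 ] [ 0.5458 -0.339   0.006 ] [ 0.445  -0.3455  0.006 ] [ 0.442  -0.2858  0.006 ]
horns [ 0.5345 -0.2919  0.034 ] [ 0.5363 -0.3289  0.034 ] [ 0.4588 -0.2944  0.034 ] [ 0.4608 -0.3342  0.034 ]
jaw [393.54935258 387.25492077]
```

```bash
python3 -m jog '[[-0.2,[-2.5,0,50],-0.01],[-0.2,[-2.5,0,100],-0.01],[-0.2,[-2.5,0,125],-0.01],[-0.2,[-2.5,0,133],-0.01],[-0.2,[-2.5,0,133],-0.01],[-1,[-2.5,0,133],-0.01],[-1,[-2.5,0,133],-0.01],[-1,[-2.5,0,133],-0.01],[-1,[-2.5,0,133],-0.01],[-1,[-2.5,0,133],-0.01]]' 50
```

```text
t: 3.82
eef_pos: [0.4955, -0.3115, 0.0285]
ee_rot: [3.141, -0.001, 0.06]
force: [-0.7, 2.4, 7.1]
width: 0.0158
gripper_force: 50.0
```

```bash
python3 -m jog '[[-1,[0,0,-10],0],[-1,[0,0,-40],0],[-1,[0,0,-100],0],[-1,[0,0,-160],0],[-1,[0,0,-200],0],[-1,[0,0,-200],0],[-1,[0,0,-200],0]]'
python3 - <<'E'
from h import *
s=status.get_state();print(s['eef_pos'],s['ee_rot'],s['force'])
a=grab('scene','s3');b=grab('top','t3');w=grab('wrist','w3')
p=s['eef_pos'];
def c(f,pt,w=80,h=60,k=5):
    u=proj(f,pt).astype(int);x,y=u[0]-w//2,u[1]-h//2;print(x,y); return cv2.resize(f['color'][y:y+h,x:x+w],None,fx=k,fy=k,interpolation=cv2.INTER_CUBIC)
pt=p+[.07,0,0]
im=np.vstack([np.hstack([c(a,pt),c(b,pt)]),np.hstack([c(w,pt,100,75,4),c(a,p+[.11,0,0],50,38,8)[:300]])])
save(cv2.convertScaleAbs(im,alpha=1.5),'m3')
E
```

```text
t: 4.7
eef_pos: [0.4943, -0.3111, 0.2273]
ee_rot: [-3.141, 0.0, 0.06]
force: [0.0, 1.0, -1.4]
width: 0.0155
gripper_force: 50.0
[ 0.49431886 -0.31107824  0.22732164] [-3.1409880e+00  2.3018651e-04  5.9803881e-02] [ 0.04657225  0.98665279 -1.39817247]
129 112
317 148
222 76
136 135
```

View pics/m3.png

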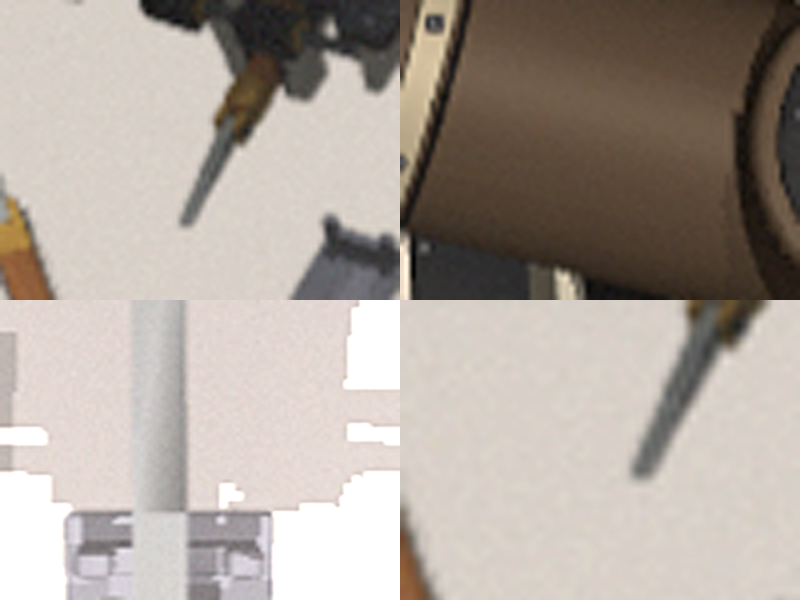

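Run:
```python
from h import *
a=load('s3');w=load('w3');p=np.array([.4943,-.3111,.2273]);y=.06
X=np.array([np.cos(y),np.sin(y),0]);Z=np.array([0,0,1]);Y=np.cross(Z,X)
g=p+Z*.004
for d in(-9,-5,0,5,9):
    t=np.arctan2(d,60);tip=g+X*.05-Z*.002+X*(.06*np.cos(t)+.006*np.sin(t))+Z*(.06*np.sin(t)-.006*np.cos(t))
    print(d,'scene tip',proj(a,tip),'wrist tip',proj(w,tip), tip)
print('front edge top of handle',proj(a,g+X*.044+Z*.009),proj(a,g+X*.044-Z*.009),'pivot',proj(a,g+X*.05+Z*.004))
print('wrist handle front',proj(w,g+X*.044+Z*.009))
save(cv2.convertScaleAbs(w['color'],alpha=1.4),'w3',(180,0,330,240),2.5)
```

```text
-9 scene tip [165.15710673 157.641252  ] wrist tip [262.61881509  23.89662884] [ 0.60255099 -0.30459714  0.21446595]
-5 scene tip [164.63299191 156.98036679] wrist tip [262.63626095  19.37080567] [ 0.6033978  -0.30454627  0.218338  ]
0 scene tip [164.02974196 156.0115358 ] wrist tip [262.65911612  14.19801937] [ 0.60410206 -0.30450396  0.2233    ]
5 scene tip [163.49808006 154.89864075] wrist tip [262.68277171   9.74817728] [ 0.60439255 -0.30448651  0.22830345]
9 scene tip [163.13170993 153.92059661] wrist tip [262.70196247   6.82584691] [ 0.60432788 -0.30449039  0.23226681]
front edge top of handle [175.16637118 132.720468  ] [176.6162511  137.26027709] pivot [174.45668522 135.68052708]
wrist handle front [262.55535046 177.90542665]
```

View pics/w3.png

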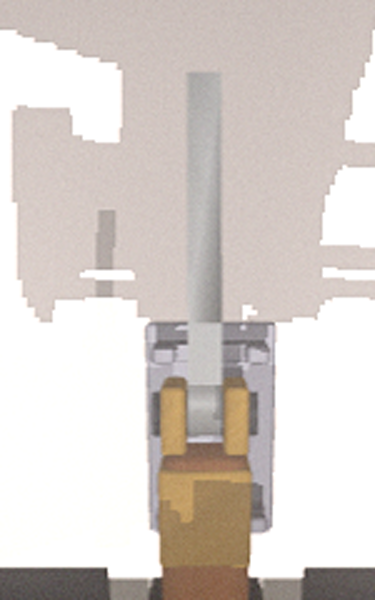

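Run:
```python
from h import *
for n in('w2','w3'):
    w=load(n);print(np.round(w['cam_to_world'],3).tolist())
im=cv2.cvtColor(w['color'],cv2.COLOR_RGB2GRAY).astype(int)
for r in(30,60,90,120,150,170): print(r,im[r,245:280])
for r in(195,215,222): print(r,w['color'][r,238:286,2])
print(im[20:40,262])
```

```text
[[0.05, -0.963, -0.267, 0.569], [-0.999, -0.048, -0.013, -0.307], [0.0, 0.267, -0.964, 0.305], [0.0, 0.0, 0.0, 1.0]]
[[0.06, -0.962, -0.268, 0.566], [-0.998, -0.058, -0.016, -0.307], [-0.001, 0.268, -0.963, 0.37], [0.0, 0.0, 0.0, 1.0]]
30 [141 142 142 143 141 142 141 141 142 135 124 121 119 118 122 124 123 124
 126 127 126 127 126 137 140 140 141 143 144 142 142 142 143 141 141]
60 [143 142 143 145 145 143 142 143 144 139 129 126 129 131 132 130 132 135
 137 134 131 124 119 131 145 145 143 147 146 143 142 143 142 146 141]
90 [144 147 144 145 143 143 146 147 144 139 134 134 135 139 137 138 136 131
 127 120 120 112 110 126 144 147 143 145 143 143 147 143 144 146 145]
120 [145 148 145 144 144 145 147 145 148 141 144 138 138 131 130 125 119 116
 114 109 103 100  97 111 139 147 144 144 147 148 145 145 147 145 145]
150 [128 132 120 117 118 117 124 130 138 143 140 143 139 141 141 142 141 140
 141 144 140 144 146 129  96  85  89  86  88  84  82  83 118 126 126]
170 [112 115 118 118 120 119 122 115 109  95 105 116 113 115 115 116 111 112
 116 115 114 113 116 102  95 102 112 116 117 119 122 120 119 115  95]
195 [184 141 117 132 120  85  71  72  76  76  76  71  73  76  75  71  76  73
  76  69  66  68  66  64  66  65  70  62  66  65  67  66  66  64  67  68
  69  69  66  68  69  69  71  85  89  85  81 117]
215 [196 199 198 200 205 157  72  59  60  65  66  59  61  62  68  59  63  59
  61  63  60  60  61  61  58  59  64  61  60  60  62  57  61  62  63  61
  67  62  67  61  60  58 146 195 198 198 199 200]
222 [199 198 197 197 203 158  67  63  59  61  65  62  59  61  63  60  63  58
  64  61  54  61  59  63  60  53  65  61  59  65  61  57  63  59  60  62
  65  60  59  60  58  53 179 201 199 196 196 196]
[140 139 143 140 140 140 138 143 139 124 124 125 125 121 124 127 126 124
 124 127]
```

The wedge is held, tip at about (261,29) in the wrist image, and the blade is bent down by some 6 to 8 mm at the tip. Next I'll touch the tip on the fixed tray rim, which is 20 mm high, to gauge it and press it up straighter.

```bash
python3 -c "
from h import *
to((.507,-.101,.055,.06))"
```

```text
[25.4, -209.0, 171.2] turn 0.0
```

```bash
python3 -m jog '[[-1,[7,-55,30],0],[-1,[14,-110,70],0],[-1,[21,-160,110],0],[-1,[25,-205,150],0],[-1,[25,-209,168],0],[-1,[25,-209,171],0],[-1,[25,-209,171],0],[-1,[25,-209,171],0]]' 60
python3 - <<'E'
from h import *
s=status.get_state();print(s['eef_pos'],s['force'],s['moment'])
f=grab('wrist','w4');save(cv2.convertScaleAbs(f['color'],alpha=1.3),'w4',(100,0,420,240),2.5)
E
```

```text
t: 5.85
eef_pos: [0.5079, -0.1019, 0.0575]
ee_rot: [-3.142, -0.002, 0.059]
force: [0.3, 0.1, -1.3]
width: 0.0155
gripper_force: 60.0
[ 0.50792007 -0.10186293  0.05745045] [ 0.28274977  0.13480932 -1.34423463] [-0.06470423  0.03251379  0.00822146]
```

View pics/w4.png

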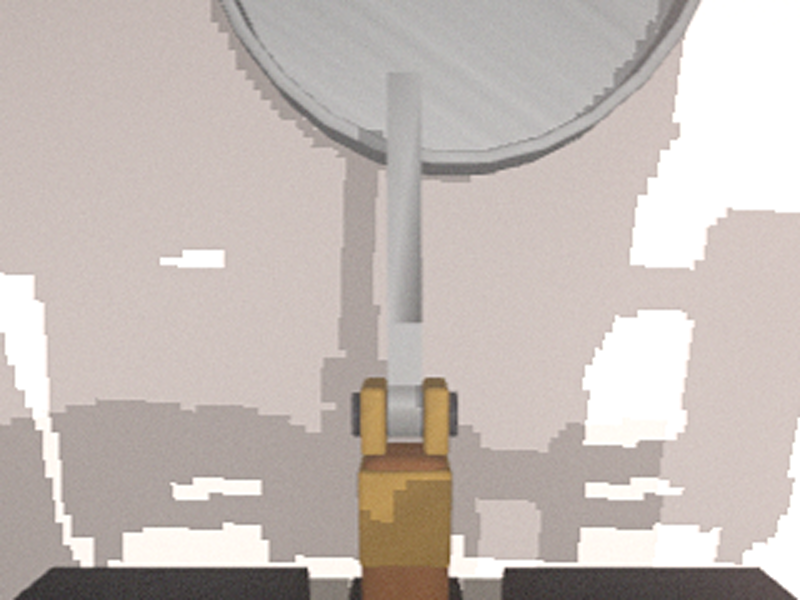

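The tip, at about row 72, is over the tray floor, and the near rim is at row 162, so the overlap is about 15 mm. I'll back off 8 mm and descend.

```bash
python3 -c "
from h import *
f=load('w4')
for u,v,z in((445,163,.02),(300,95,.02),(590,105,.02),(404,72,.045),(404,72,.04)):print(onz(f,100+u/2.5,v/2.5,z))"
python3 -m jog '[[-1,[-8,0,5],0],[-1,[-8,0,10],0],[-1,[-8,0,15],0],[-1,[-8,0,18],0],[-1,[-8,0,20],0],[-1,[-8,0,20],0],[-1,[-8,0,20],0]]'
```

```text
[ 0.60323951 -0.10463395  0.02      ]
[ 0.6146635  -0.07326648  0.02      ]
[ 0.61639649 -0.1342953   0.02      ]
[ 0.61466156 -0.09515474  0.045     ]
[ 0.6157949  -0.09508523  0.04      ]
t: 6.78
eef_pos: [0.4994, -0.1016, 0.0366]
ee_rot: [3.142, -0.0, 0.06]
force: [0.2, 0.5, -1.1]
width: 0.0153
gripper_force: 60.0
```

```bash
python3 -m jog '[[-1,[0,0,2],0],[-1,[0,0,3],0],[-1,[0,0,3],0]]'
```

```text
t: 7.15
eef_pos: [0.4992, -0.1017, 0.0335]
ee_rot: [3.142, 0.0, 0.06]
force: [-0.2, 0.7, 0.7]
width: 0.016
gripper_force: 60.0
```

```bash
python3 -m jog '[[-1,[0,0,2],0],[-1,[0,0,4],0],[-1,[0,0,5],0],[-1,[0,0,5],0]]'
```

```text
t: 7.65
eef_pos: [0.4993, -0.1017, 0.0288]
ee_rot: [3.142, -0.0, 0.06]
force: [-3.5, 0.7, 6.4]
width: 0.0154
gripper_force: 60.0
```

```bash
python3 -m jog '[[-1,[0,0,2],0],[-1,[0,0,4],0],[-1,[0,0,5],0],[-1,[0,0,5],0]]'
```

```text
t: 8.15
eef_pos: [0.4991, -0.1018, 0.0238]
ee_rot: [3.142, 0.0, 0.06]
force: [-3.2, -0.5, 5.2]
width: 0.0155
gripper_force: 60.0
```

```bash
python3 -m jog '[[-1,[0,0,2],0],[-1,[0,0,4],0],[-1,[0,0,4],0],[-1,[0,0,2],0],[-1,[0,0,-1],0],[-1,[0,0,-1],0]]'
```

```text
t: 8.9
eef_pos: [0.4996, -0.1016, 0.0248]
ee_rot: [-3.142, -0.001, 0.06]
force: [0.1, 0.0, -0.5]
width: 0.0155
gripper_force: 60.0
```

```bash
python3 -m jog '[[-1,[0,0,-2],0],[-1,[0,0,-2],0]]'
```

```text
t: 9.15
eef_pos: [0.4994, -0.1017, 0.0267]
ee_rot: [-3.142, -0.0, 0.06]
force: [0.7, -0.8, -1.4]
width: 0.0156
gripper_force: 60.0
```

```bash
python3 -c "
from h import *
to((.4815,-.0041,.120,.335))"
```

```text
[-12.0, -98.5, -93.3] turn -0.2748
```

```bash
python3 -m jog '[[-1,[0,0,-40],0],[-1,[-12,-10,-93],0],[-1,[-12,-55,-93],-0.14],[-1,[-12,-98,-93],-0.275],[-1,[-12,-98,-93],-0.275],[-1,[-12,-98,-93],-0.275],[-1,[-12,-98,-93],-0.275]]'
python3 - <<'E'
from h import *
s=status.get_state();print(s['eef_pos'],s['ee_rot'],s['force'],s['moment'])
f=grab('wrist','w5');save(cv2.convertScaleAbs(f['color'],alpha=1.6),'w5',(180,0,340,200),3)
g=load('w4')['color'];t=g[170:225,240:284];r=cv2.matchTemplate(f['color'],t,cv2.TM_CCOEFF_NORMED);print(cv2.minMaxLoc(r))
t=g[128:178,240:284];r=cv2.matchTemplate(f['color'],t,cv2.TM_CCOEFF_NORMED);print(cv2.minMaxLoc(r))
E
```

```text
t: 10.02
eef_pos: [0.4813, -0.0053, 0.1194]
ee_rot: [3.142, 0.001, 0.334]
force: [-0.1, -0.4, -1.5]
width: 0.0154
gripper_force: 60.0
[ 0.48128228 -0.00526327  0.11935251] [3.14156609e+00 5.61570538e-04 3.33736889e-01] [-0.13299518 -0.35629398 -1.47659964] [-0.02199015  0.04247578 -0.02550954]
(-0.4118403494358063, 0.7740358710289001, (203, 163), (240, 172))
(-0.6571381092071533, 0.893155574798584, (51, 266), (240, 129))
```

View pics/w5.png

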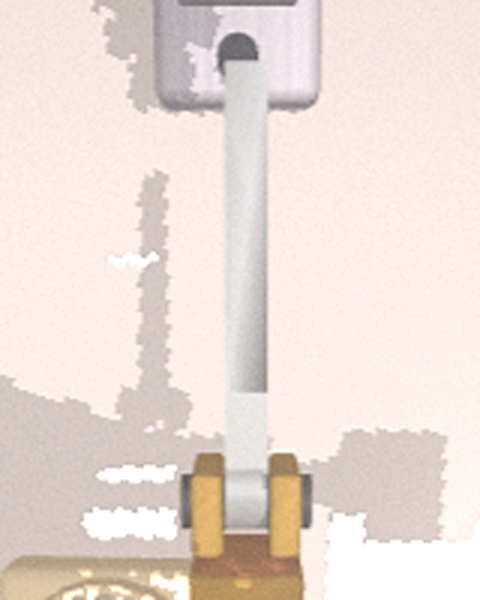

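The wrist view shows the blade straight, with its tip at (246,60). The articulator's foot, centred at about column 239, is parallel to the blade and roughly 2 mm to its left. I'll move closer until the axle end comes into view.

```bash
python3 -m jog '[[-1,[10,-2,0],0],[-1,[21,-2,0],0],[-1,[21,-2,0],0],[-1,[21,-2,0],0]]'
python3 - <<'E'
from h import *
s=status.get_state();print(s['eef_pos'],s['ee_rot'],s['force'])
f=grab('wrist','w6');c=f['color']
a=cv2.resize(cv2.convertScaleAbs(c[0:75,225:300],alpha=1.6),(600,600),interpolation=cv2.INTER_CUBIC)
save(a,'w6')
E
```

```text
t: 10.58
eef_pos: [0.5005, 0.0041, 0.1193]
ee_rot: [-3.142, 0.001, 0.335]
force: [-0.5, 0.5, -0.5]
width: 0.0156
gripper_force: 60.0
[0.50047024 0.00411634 0.1192629 ] [-3.14154066e+00  7.19401626e-04  3.34965903e-01] [-0.50884062  0.48484998 -0.4932515 ]
```

View pics/w6.png

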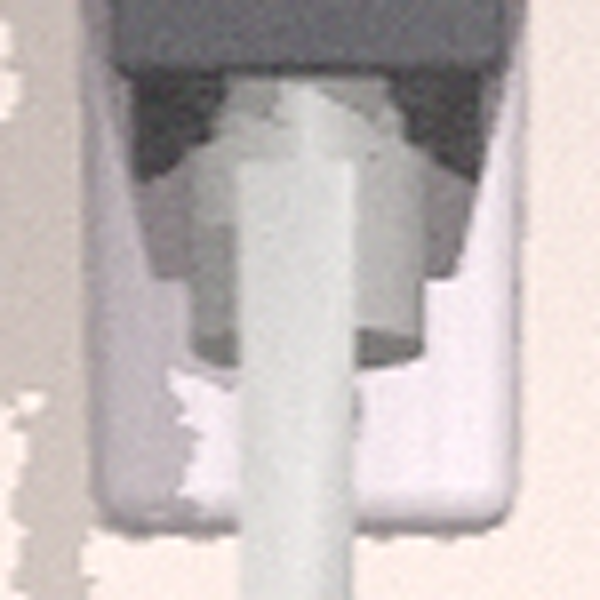

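The crop shows the stub at columns 190–425 (centre 307) and the blade at 240–353 (centre 296), so the blade must go about 0.7 mm right. The clip bridge's front edge is at row 70 and the tip at row 155, over the stub. I'll lower onto the crown.

```bash
python3 -m jog '[[-1,[-2,0.7,2],0],[-1,[-2,0.7,5],0],[-1,[-2,0.7,6],0],[-1,[-2,0.7,6.5],0],[-1,[-2,0.7,6.5],0]]'
```

```text
t: 11.25
eef_pos: [0.499, 0.0029, 0.1131]
ee_rot: [3.142, 0.0, 0.335]
force: [0.2, 0.2, -0.6]
width: 0.0154
gripper_force: 60.0
```

```bash
python3 -m jog '[[-1,[0,0,0.5],0],[-1,[0,0,1],0],[-1,[0,0,1],0],[-1,[0,0,1],0]]'
```

```text
t: 11.75
eef_pos: [0.4989, 0.0029, 0.1121]
ee_rot: [-3.142, -0.0, 0.335]
force: [-0.3, -0.2, -0.4]
width: 0.016
gripper_force: 60.0
```

```bash
python3 -m jog '[[-1,[0,0,0.5],0],[-1,[0,0,1],0],[-1,[0,0,1],0],[-1,[0,0,1],0]]'
```

```text
t: 12.25
eef_pos: [0.4989, 0.0029, 0.111]
ee_rot: [3.142, 0.0, 0.335]
force: [-0.6, 0.4, -0.2]
width: 0.0157
gripper_force: 60.0
```

```bash
python3 -m jog '[[-1,[0,0,0],0],[-1,[0,0,0],0]]'; python3 -c "
from h import *
f=grab('wrist','w7')
im=cv2.cvtColor(f['color'],cv2.COLOR_RGB2GRAY).astype(int)
print(im[0:45,262]);print(im[0:45,257]);print(im[36,240:285]);print(im[28,240:285])
print(status.get_state()['force'])"
```

```text
t: 12.5
eef_pos: [0.4989, 0.0029, 0.1111]
ee_rot: [3.142, 0.0, 0.335]
force: [0.3, -0.4, 0.1]
width: 0.0156
gripper_force: 60.0
[113 131 131 130 129 130 131 131 133 133 134 131 132 136 133 132 134 135
 133 136 131 135 133 131 131 132 134 133 132 133 133 133 135 134 136 136
 137 136 141 137 137 136 137 138 140]
[ 93  89  96 106 112 109 121 121 119 116 114 117 116 116 119 117 118 118
 117 118 124 130 129 128 130 130 132 131 131 133 131 127 134 131 134 133
 134 134 134 137 134 135 136 136 136]
[115 117 118 114 114 119 110  91  75  77  78  77  78  73  96 126 132 134
 134 132 134 136 137 136 137 138 140 142 136 105  75  83  78  80  76  77
 102 140 146 145 149 151 149 147 152]
[120 113  92  79  83  86  84  92  98  96  97  92  93  95 106 123 131 131
 130 133 135 133 132 134 137 137 137 139 142 125 117 116 113 110 109 103
  98  88  83  79  79  90 134 151 146]
[-0.68232588 -0.24438098 -0.30949808]
```

Contact was felt at about TCP z 0.1119, and the blade is centred on the stub. I'll ease up to just clear and feed under the bridge.

```bash
python3 -m jog '[[-1,[0,0,-1.3],0],[-1,[1.5,0,-1.3],0],[-1,[3,0,-1.3],0],[-1,[4.5,0,-1.3],0],[-1,[6,0,-1.3],0],[-1,[7,0,-1.3],0],[-1,[8,0,-1.3],0],[-1,[8,0,-1.3],0]]'; python3 -c "
from h import *
f=grab('wrist','w8')
save(cv2.resize(cv2.convertScaleAbs(f['color'][0:75,225:300],alpha=1.6),(600,600),interpolation=cv2.INTER_CUBIC),'w8')
print(status.get_state()['force'],status.get_state()['eef_pos'])"
```

```text
t: 13.55
eef_pos: [0.5065, 0.0055, 0.1123]
ee_rot: [3.142, 0.0, 0.335]
force: [-0.1, -1.0, -0.2]
width: 0.0159
gripper_force: 60.0
[-0.0157851  -0.14856177 -0.58151455] [0.50648078 0.00551389 0.11233544]
```

View pics/w8.png

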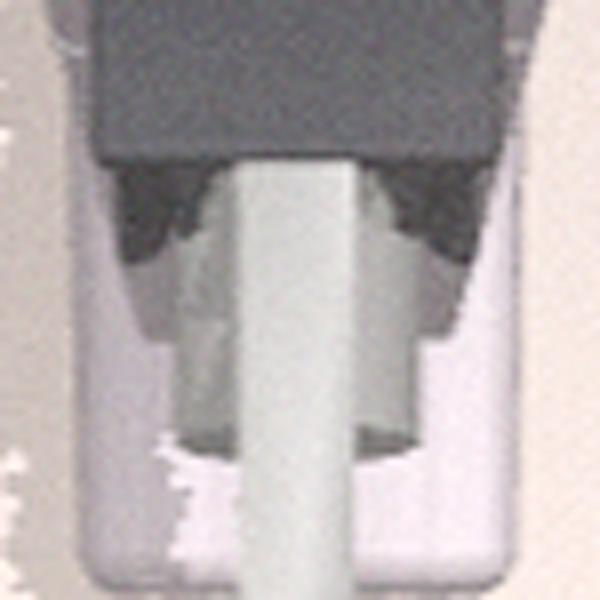

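The tip is right at the bridge's front edge (row 158), centred between the legs, with no force. Feeding on in small steps.

```bash
python3 -m jog '[[-1,[1,0,0],0],[-1,[2,0,0],0],[-1,[3,0,0],0],[-1,[4,0,0],0],[-1,[4,0,0],0]]'
```

```text
t: 14.22
eef_pos: [0.5089, 0.0063, 0.1119]
ee_rot: [-3.141, 0.003, 0.335]
force: [-6.0, -2.8, 2.3]
width: 0.0157
gripper_force: 60.0
```

```bash
python3 -m jog '[[-1,[1,0,0],0],[-1,[2,0,0],0],[-1,[2,0,0],0]]';python3 -c "
from h import *
f=grab('wrist','w9')
im=cv2.cvtColor(f['color'],cv2.COLOR_RGB2GRAY).astype(int)
print('blade col',im[0:60,261]);print('brid',im[0:60,245]);print(im[60:72,252],im[40:66,274])"
```

```text
t: 14.6
eef_pos: [0.5093, 0.0063, 0.1115]
ee_rot: [-3.141, 0.006, 0.334]
force: [-9.4, -2.7, 3.2]
width: 0.0156
gripper_force: 60.0
blade col [ 57  60  59  62  64  67  65  65  67  63  66  68  65  63  66  62  66  69
  66  69  75 133 132 130 130 133 133 132 133 132 135 136 133 137 136 137
 134 138 134 139 136 137 140 135 139 139 140 138 138 139 138 144 141 142
 141 141 142 144 145 145]
brid [ 58  64  65  56  60  64  63  65  64  63  65  64  66  65  72  67  62  65
  64  66  66  47  50  49  57  53  50  51  49  49  47  52  61  63  64  76
  83  85  84  86  81  81  80  84  83  89 113 113 108 115 110 110 119 120
 118 119 119 139 151 151]
[ 82  80  78 118 147 146 146 147 146 148 146 147] [104 109 108 108 106 107 108 108 108 109 106 106 109 109 109 108 106 107
 109 108  87  79 101 152 152 151]
```

The tip abuts the bridge edge: the clip moved with it and the push reached 9 N. I'll back off, go about 0.9 mm lower, resting on the crown, and try again.

```bash
python3 -m jog '[[-1,[-4,0,0],0],[-1,[-8,0,0],0],[-1,[-8,0,0.5],0],[-1,[-8,0,0.9],0],[-1,[-8,0,0.9],0]]'; python3 -c "
from h import *
f=grab('wrist','w10')
im=cv2.cvtColor(f['color'],cv2.COLOR_RGB2GRAY).astype(int)
print('blade col',im[0:40,261]);print('brid',im[0:40,245]);print(im[40:66,252],im[40:66,274])"
```

```text
t: 15.28
eef_pos: [0.5048, 0.005, 0.1115]
ee_rot: [-3.142, -0.0, 0.335]
force: [0.3, -0.4, -0.9]
width: 0.0156
gripper_force: 60.0
blade col [ 61  65  68  62  64  64  60  62  71  60  50  55 106 106 106 103 104 129
 131 130 130 132 131 131 129 130 132 133 135 131 134 132 132 133 134 136
 133 138 138 135]
brid [67 64 65 66 66 64 69 63 67 62 50 44 48 50 50 43 50 50 49 45 46 45 57 64
 63 80 78 87 83 81 82 85 84 90 81 85 86 84 82 96]
[ 95  95  97  96  94  95  95 100  93  79  77  78  76 138 150 145 146 145
 146 146 145 142 148 143 145 144] [109 114 110 111 109 109 107 107 112  86  76  80 109 148 150 147 150 149
 150 151 151 149 150 147 151 151]
```

```bash
python3 -m jog '[[-1,[1,0,0],0],[-1,[2,0,0],0],[-1,[3,0,0],0],[-1,[4,0,0],0],[-1,[5,0,0],0],[-1,[5,0,0],0]]'; python3 -c "
from h import *
f=grab('wrist','w11')
im=cv2.cvtColor(f['color'],cv2.COLOR_RGB2GRAY).astype(int)
print('blade col',im[0:40,261]);print('brid',im[0:40,245]);print(im[40:66,252],im[40:66,274])"
```

```text
t: 16.08
eef_pos: [0.5086, 0.0062, 0.1112]
ee_rot: [-3.142, 0.002, 0.335]
force: [-3.9, -1.5, 1.0]
width: 0.0157
gripper_force: 60.0
blade col [ 62  60  63  63  63  63  62  64  66  69  65  67  66  64  68  63  66  63
  69  64  43 134 133 131 130 132 132 132 133 133 130 133 134 133 135 133
 136 137 136 135]
brid [64 66 58 62 62 65 65 64 56 59 68 66 65 65 64 67 64 63 67 64 49 48 56 49
 49 46 51 49 49 49 46 57 65 79 84 84 85 84 83 84]
[ 94  96  94  94  93 113 101 102 100  91  90  94  98  95  92  95  94  95
  85  81  77  81 147 149 148 142] [107 110 108 108 108 107 107 108 107 109 105 104 112 107 108 106 106 109
  98  81  80 113 152 151 149 148]
```

```bash
python3 -m jog '[[-1,[-3,0,0],0],[-1,[-6,0,0],0],[-1,[-6,0,1],0],[-1,[-6,0,1.5],0],[-1,[-6,0,1.5],0],[-1,[-6,0,1.5],0]]'; python3 -c "
from h import *
f=grab('wrist','w12')
im=cv2.cvtColor(f['color'],cv2.COLOR_RGB2GRAY).astype(int)
print('blade col',im[0:40,261],im[0:40,257]);print('brid',im[0:40,245])
print(status.get_state()['force'],status.get_state()['moment'])"
```

```text
t: 16.88
eef_pos: [0.5037, 0.0046, 0.11]
ee_rot: [3.142, -0.0, 0.335]
force: [0.0, -0.2, -0.5]
width: 0.0155
gripper_force: 60.0
blade col [ 61  67  66  65  69  59  36  86 105 108 107 108 103 127 132 132 131 132
 134 133 129 132 132 132 131 133 130 132 132 132 133 133 136 135 135 135
 134 137 133 138] [ 66  63  62  63  68  56  40  79  98  97  96  90 112 119 116 114 118 100
 108 120 126 128 130 129 130 128 128 128 128 128 130 131 133 130 132 133
 135 133 135 136]
brid [ 62  62  63  66  67  54  39  48  51  48  50  47  42  48  39  46  45  49
  61  63  71  80  81  78  79  79  82  87  82  86  82  82  80  83  85  84
  83 102 120 119]
[-0.16418249  0.39097967 -0.95195816] [-0.03222514 -0.02837048  0.0668949 ]
```

```bash
python3 -m jog '[[-1,[0,0,0.5],0],[-1,[0,0,1],0],[-1,[0,0,1],0]]'; python3 -c "
from h import *
for i in range(3):
    f=grab('wrist','w12');print(status.get_state()['force'],status.get_state()['moment'])
save(cv2.resize(cv2.convertScaleAbs(f['color'][0:75,225:300],alpha=1.6),(600,600),interpolation=cv2.INTER_CUBIC),'w12')
im=cv2.cvtColor(f['color'],cv2.COLOR_RGB2GRAY).astype(int)
print('blade col',im[0:40,261],im[0:40,257])"
```

```text
t: 17.3
eef_pos: [0.5037, 0.0045, 0.1089]
ee_rot: [3.142, -0.0, 0.335]
force: [-1.0, -1.3, -0.4]
width: 0.0153
gripper_force: 60.0
[-0.36411732 -0.22558432 -0.59801426] [-0.04515777  0.00333258 -0.01708901]
[-0.37640021 -0.14430053 -0.59656669] [-0.09503661  0.00622832  0.00842291]
[ 0.98608871 -0.00710951 -1.23452429] [-0.07996338  0.02116425  0.00970867]
blade col [ 65  65  68  66  56  40  89 110 105 103 105 104 133 131 132 129 135 128
 132 131 132 130 134 131 131 135 130 135 134 133 134 133 133 137 135 136
 136 134 135 136] [ 67  64  67  67  52  37  80  94  94  94  96 117 114 116 114 116 113 107
 121 119 126 127 130 127 130 127 128 130 131 131 130 133 131 133 131 132
 132 130 134 135]
```

Run:
```python
from h import *
G={n:cv2.cvtColor(load(n)['color'],cv2.COLOR_RGB2GRAY).astype(np.float32) for n in('w4','w5','w6','w7','w8','w9','w10','w11','w12')}
ref=G['w5']
box=np.zeros_like(ref,np.uint8);box[128:172,246:278]=1   # blade root+cheeks
root=np.zeros_like(box);root[95:150,252:272]=1
for n,g in G.items():
    o=[]
    for m in(box,root):
        W=np.eye(2,3,dtype=np.float32)
        try:
            cc,W=cv2.findTransformECC(ref,g,W,cv2.MOTION_AFFINE,(3,100,1e-5),m,3)
            c=np.array([262,150,1]);o+=[round(float(cc),3),np.round(W@c-c[:2],2),np.round([W[0,0],W[1,1]],3)]
        except cv2.error as e:o.append('x')
    print(n,o, g[8:26,257].astype(int))
```

```text
w4 [0.9, array([ 0.8 , -1.29]), array([0.898, 1.022], dtype=float32), 0.943, array([0.9 , 3.03]), array([0.806, 1.2  ], dtype=float32)] [139 139 137 136 137 133 139 138 139 138 143 141 141 140 141 138 141 136]
w5 [1.0, array([-0.,  0.]), array([1., 1.], dtype=float32), 1.0, array([-0.,  0.]), array([1., 1.], dtype=float32)] [138 144 146  77  66  69  68  69  72  66  69  66 113 128 129 131 130 128]
w6 [0.995, array([ 0.  , -0.09]), array([1.004, 1.001], dtype=float32), 0.858, array([ 1.43, 11.59]), array([0.522, 1.498], dtype=float32)] [ 50  64  94  96  90  96  92 110 112 110 112 112 125 129 129 130 128 129]
w7 [0.99, array([-0.11,  0.09]), array([1.01, 0.98], dtype=float32), 0.551, array([-2550.46,  7513.22]), array([ -4.186, 365.59 ], dtype=float32)] [119 116 114 117 116 116 119 117 118 118 117 118 124 130 129 128 130 130]
w8 [0.993, array([ 0.14, -0.03]), array([0.989, 1.022], dtype=float32), 0.842, array([5.000e-02, 9.655e+01]), array([0.52 , 5.768], dtype=float32)] [ 66  63  70  68  68  71  70  69  67  67  73  58 106 127 126 126 131 131]
w9 [0.989, array([-0.25,  0.33]), array([0.989, 1.006], dtype=float32), 0.37, array([ 7.87, 31.73]), array([0.132, 2.495], dtype=float32)] [ 64  66  70  67  64  66  66  68  64  64  64  67  70 128 130 130 132 129]
w10 [0.989, array([-0.01,  0.04]), array([0.998, 0.992], dtype=float32), 'x'] [ 65  53  52  50  96  95  92  98 113 113 114 112 121 129 126 128 126 129]
w11 [0.992, array([0.02, 0.17]), array([0.999, 0.991], dtype=float32), 0.809, array([ 2.67, 98.05]), array([0.508, 5.817], dtype=float32)] [ 68  65  68  65  68  66  72  62  71  70  67  61  45 113 131 131 128 131]
w12 [0.988, array([-0.45, -0.01]), array([0.98 , 0.998], dtype=float32), 'x'] [ 94  94  96 117 114 116 114 116 113 107 121 119 126 127 130 127 130 127]
```

No more pictures to view, so I'll work from numbers. The tip row stays at about 20 and no crown contact was felt, which means the blade now points about 4 mm up. I'll pitch the handle nose-down in the jaws: butt on the tray's rim, loose grip, press, regrip.

```bash
cat >> h.py <<'E'
def avg(n=8):
    F=[]
    for i in range(n): f=optics.grab_frame('wrist');F.append(status.get_state()['force'])
    np.savez('pics/last.npz',**f); F=np.array(F); s=status.get_state()
    print('avgF',np.round(F.mean(0),2),'sd',np.round(F.std(0),2),'pos',np.round(s['eef_pos'],4),'t',round(float(s['t']),2)); return f
E
python3 -c "
from h import *
to((.56,-.08,.17,-.3),(.658,-.204,.10,-1.571),(.658,-.204,.03,-1.571))"
```

```text
[25.4, 98.4, -61.0] turn 0.6352
[77.1, 247.7, 9.0] turn 1.9062
[77.1, 247.7, 79.0] turn 1.9062
```

```bash
python3 -m jog '[[-1,[0,0,-30],0],[-1,[0,0,-65],0],[-1,[12,50,-65],0.18],[-1,[25,98,-65],0.37],[-1,[40,150,-60],0.55],[-1,[60,200,-40],0.74],[-1,[77,248,0],0.92],[-1,[77,248,9],1.11],[-1,[77,248,9],1.29],[-1,[77,248,9],1.48],[-1,[77,248,9],1.67],[-1,[77,248,9],1.85],[-1,[77,248,40],1.906],[-1,[77,248,70],1.906],[-1,[77,248,79],1.906],[-1,[77,248,79],1.906],[-1,[77,248,79],1.906]]'; python3 -c "
from h import *
avg(8)"
```

```text
t: 19.58
eef_pos: [0.6586, -0.2044, 0.0308]
ee_rot: [-3.14, -0.0, -1.571]
force: [0.6, 0.2, -0.3]
width: 0.0156
gripper_force: 60.0
avgF [ 0.02  0.37 -0.69] sd [0.63 0.43 0.44] pos [ 0.6581 -0.2043  0.0302] t 19.98
```

```bash
python3 -m jog '[[-1,[0,0,3],0],[-1,[0,0,5],0],[-1,[0,0,6],0],[-1,[0,0,6],0]]'; python3 -c "
from h import *
avg(4)"
```

```text
t: 20.48
eef_pos: [0.6585, -0.205, 0.0258]
ee_rot: [-3.14, -0.001, -1.57]
force: [-2.7, -1.3, 10.8]
width: 0.0159
gripper_force: 60.0
avgF [-2.93 -1.69 10.65] sd [0.5  0.39 0.41] pos [ 0.6585 -0.205   0.0258] t 20.68
```

```bash
python3 -m jog '[[-1,[0,0,0],0],[-1,[0,0,0.5],0],[-1,[0,0,1],0],[-1,[0,0,1],0],[-1,[0,0,1],0]]' 10; python3 -m jog '[[-1,[0,0,0],0],[-1,[0,0,0],0],[-1,[0,0,0],0]]' 60;  python3 -m jog '[[-1,[0,0,-3],0],[-1,[0,0,-10],0],[-1,[0,0,-20],0],[-1,[0,0,-20],0],[-1,[0,0,-20],0]]'
python3 - <<'E'
from h import *
f=avg(3)
ref=cv2.cvtColor(load('w5')['color'],cv2.COLOR_RGB2GRAY);g=cv2.cvtColor(f['color'],cv2.COLOR_RGB2GRAY)
m=np.zeros_like(ref);m[128:172,246:278]=1;W=np.eye(2,3,dtype=np.float32)
cc,W=cv2.findTransformECC(ref,g,W,cv2.MOTION_AFFINE,(3,200,1e-5),m,3);c=np.array([262,150,1]);print(cc,W@c-c[:2],W)
print(g[0:60,262]);print(g[0:60,257]);print(g[45,245:280])
E
```

```text
t: 21.3
eef_pos: [0.6579, -0.2042, 0.0227]
ee_rot: [3.141, 0.0, -1.571]
force: [0.1, -0.2, 0.3]
width: 0.0161
gripper_force: 10.0
t: 21.68
eef_pos: [0.6578, -0.2042, 0.0228]
ee_rot: [3.141, 0.0, -1.571]
force: [0.6, -0.2, -0.0]
width: 0.016
gripper_force: 60.0
t: 22.3
eef_pos: [0.658, -0.2043, 0.0432]
ee_rot: [-3.141, 0.0, -1.571]
force: [0.9, -0.2, -0.2]
width: 0.0153
gripper_force: 60.0
avgF [ 0.06 -0.15 -0.66] sd [0.51 0.3  0.58] pos [ 0.6577 -0.2043  0.0426] t 22.45
0.9259343820208498 [ 0.76355753 -1.82872619] [[  0.92414457  -0.0382922   26.381512  ]
 [  0.11570344   1.0287101  -36.449547  ]]
[193 193 194 192 191 194 191 193 191 195 192 193 194 193 192 195 194 191
 193 195 194 194 195 195 196 194 196 195 196 197 194 196 171 170 171 169
 171 174 172 173 172 175 176 175 175 176 175 176 178 177 176 179 179 179
 179 179 180 181 179 181]
[191 193 192 192 193 194 192 192 193 192 193 193 194 194 193 192 195 193
 196 193 192 194 195 194 193 195 195 193 196 195 196 196 168 167 169 167
 166 170 168 171 170 170 169 171 171 170 173 175 174 174 175 174 177 176
 174 176 175 174 173 172]
[140 137 141 137 135 182 198 195 197 196 191 176 170 175 175 174 177 176
 178 178 176 177 177 175 191 196 196 196 195 196 196 198 196 195 195]
```

```bash
python3 -c "
from h import *
to((.658,-.204,.15,-1.571),(.56,-.10,.165,-.3),(.495,.0018,.165,.335),(.5020,.0042,.134,.335))"
```

```text
[-0.3, -0.3, -107.4] turn 0.0001
[-104.3, 97.7, -122.4] turn -1.2709
[-206.1, 162.7, -122.4] turn -1.9059
[-208.5, 155.7, -91.4] turn -1.9059
```

```bash
python3 -m jog '[[-1,[0,0,-50],-0.1],[-1,[0,0,-107],-0.28],[-1,[-20,20,-122],-0.46],[-1,[-50,50,-122],-0.64],[-1,[-80,75,-122],-0.82],[-1,[-104,98,-122],-1],[-1,[-120,110,-122],-1.18],[-1,[-140,120,-122],-1.36],[-1,[-160,135,-122],-1.54],[-1,[-180,150,-122],-1.72],[-1,[-206,163,-122],-1.9059],[-1,[-206,163,-122],-1.9059],[-1,[-208.5,155.7,-100],-1.9059],[-1,[-208.5,155.7,-91.4],-1.9059],[-1,[-208.5,155.7,-91.4],-1.9059],[-1,[-208.5,155.7,-91.4],-1.9059]]'
python3 - <<'E'
from h import *
f=avg(6);g=cv2.cvtColor(f['color'],cv2.COLOR_RGB2GRAY)
for c in (248,251,254,257,262,267,272): print(c,g[0:70,c])
for r in (26,36,44,48): print(r,g[r,236:292])
E
```

```text
t: 24.45
eef_pos: [0.5025, 0.0039, 0.1348]
ee_rot: [3.141, -0.0, 0.335]
force: [-0.0, 0.2, -0.3]
width: 0.0155
gripper_force: 60.0
avgF [-0.29  0.17 -0.63] sd [0.47 0.34 0.31] pos [0.5024 0.0042 0.1347] t 24.75
248 [ 63  61  65  60  62  66  64  64  65  64  63  66  67  67  67  69  61  67
  65  55  48  53  54  50  42  51  54  52  50  65  81  81  84  82  87  79
  83  84  80  84  84  86  88 108 111 109 108 109 108 107 108 107 108 121
 149 151 139 137 140 118 122 120 121 117 143 141 139 146 114 106]
251 [ 63  63  66  61  59  60  65  64  64  66  68  65  70  61  71  66  63  68
  67  53  47  46  54  54  57  75  70  68  72  66  80 102 103 101 100 103
 101 101 100 105  92  94  90  95  88  91  95  87  92  96  94  96  86  78
  78 131 152 150 151 147 150 152 147 151 152 152 149 146 134 126]
254 [ 60  60  59  61  65  64  66  60  66  59  64  63  66  63  69  63  61  68
  57  49  66  93  90 103 107 101 103 105 105 107 107 106 112 109 112 111
 113 111 109 110  91  95  94  94  96  94  93  97  97  95  97  93  78  76
  71  95 148 148 147 148 146 147 147 147 147 149 150 142 134 126]
257 [ 66  65  64  63  
[... 1361 characters left out ...]
147]
36 [109  96 104 111 112 115 109  89  86  84  83  86  83  90  97 101 107 109
 113 121 124 127 129 125 125 126 130 129 130 130 133 132 130 117 115 117
 107 103 104  89  82  86  85  86  83 119 147 152 144 137 131 123 139 151
 149 148]
44 [110  98 107 109 116 114 118 119 116 112 118 120 111  95  88  88  95  92
  96 115 126 130 128 133 132 131 130 132 132 132 133 134 127 116 113 115
 107 106  98 112 138 146 149 150 151 149 149 151 143 139 129 122 142 150
 149 150]
48 [115 102 103 111 114 116 117 114 117 116 116 117 108  94  90  92  94  96
  97 116 129 132 129 132 131 132 134 133 132 136 132 130 127 116 111 114
 108 107 102 109 140 145 151 152 152 151 151 151 146 139 127 129 146 148
 150 148]
```

```bash
python3 -m jog '[[-1,[0,0,4],0],[-1,[0,0,8],0],[-1,[0,0,10.7],0],[-1,[0,0,10.7],0]]'; python3 -c "
from h import *
avg(7)"
```

```text
t: 25.25
eef_pos: [0.502, 0.0041, 0.1233]
ee_rot: [3.142, 0.001, 0.335]
force: [0.1, -0.0, -0.3]
width: 0.0156
gripper_force: 60.0
avgF [-0.36  0.15 -0.46] sd [0.66 0.42 0.35] pos [0.5023 0.0042 0.1238] t 25.6
```

```bash
python3 -m jog '[[-1,[0,0,1],0],[-1,[0,0,2],0],[-1,[0,0,2],0]]'; python3 -c "
from h import *
avg(7)"
```

```text
t: 25.98
eef_pos: [0.5022, 0.0042, 0.1216]
ee_rot: [3.142, 0.0, 0.335]
force: [1.5, 0.4, -0.1]
width: 0.0154
gripper_force: 60.0
avgF [ 0.11 -0.23 -0.22] sd [0.52 0.49 0.38] pos [0.5023 0.0042 0.1217] t 26.32
```

```bash
python3 -m jog '[[-1,[0,0,1],0],[-1,[0,0,1.5],0],[-1,[0,0,1.5],0]]'; python3 -c "
from h import *
avg(6)"
```

```text
t: 26.7
eef_pos: [0.5023, 0.0041, 0.1203]
ee_rot: [3.142, -0.0, 0.335]
force: [-2.8, 0.8, 2.5]
width: 0.0153
gripper_force: 60.0
avgF [-1.82 -0.22  2.59] sd [0.51 0.46 0.5 ] pos [0.5023 0.0042 0.1202] t 27.0
```

```bash
python3 -m jog '[[-1,[0,0,1],0],[-1,[0,0,1.5],0],[-1,[0,0,1.5],0]]'
python3 - <<'E'
from h import *
f=avg(6);g=cv2.cvtColor(f['color'],cv2.COLOR_RGB2GRAY)
for c in (257,260,262,265,267): print(c,g[0:45,c])
E
```

```text
t: 27.38
eef_pos: [0.5024, 0.0041, 0.1189]
ee_rot: [3.141, -0.0, 0.335]
force: [-2.6, -1.1, 5.4]
width: 0.0152
gripper_force: 60.0
avgF [-2.64 -1.13  4.89] sd [0.5  0.57 0.43] pos [0.5024 0.0041 0.1189] t 27.68
257 [ 70  64  67  67  60  72  63  68  61  47  62  96  94  97 107 112 113 113
 116 115 103 118 118 120 119 119 117 117 116 118 123 124 126 125 126 127
 128 125 127 129 130 130 131 131 132]
260 [ 68  62  68  67  63  67  64  64  64  42  70 100 101  98 102 121 125 123
 122 123 117 123 127 126 123 127 126 127 129 119 128 127 127 127 127 129
 130 129 131 130 131 132 130 130 128]
262 [ 67  64  68  67  64  63  66  65  61  48  71 109 106 109 107 103 134 135
 133 134 133 133 134 134 133 135 134 132 132 136 128 126 131 126 126 128
 130 131 130 130 132 132 130 131 131]
265 [ 61  66  67  67  68  61  67  69  62  40  82  99 121 126 123 126 124 123
 127 126 124 129 127 128 126 128 127 129 129 130 130 129 132 129 130 131
 132 130 133 131 134 131 134 132 137]
267 [ 67  61  63  67  65  68  64  65  58  45  81  94  93 119 118 116 117 114
 119 118 120 120 124 124 122 122 122 124 125 125 135 135 135 136 132 136
 132 135 133 136 135 134 135 134 133]
```

Contact is at TCP z 0.1221, stiffness 0.57 mm/N, and the tip leads. I'll raise to just touching and feed under the bridge.

```bash
python3 -m jog '[[-1,[0,0,-1.5],0],[-1,[0,0,-2.9],0],[-1,[2,0,-2.9],0],[-1,[4,0,-2.9],0],[-1,[6,0,-2.9],0],[-1,[7.5,0,-2.9],0],[-1,[9,0,-2.9],0],[-1,[10,0,-2.9],0],[-1,[11,0,-2.9],0],[-1,[12,0,-2.9],0],[-1,[12,0,-2.9],0]]'
python3 - <<'E'
from h import *
f=avg(5);g=cv2.cvtColor(f['color'],cv2.COLOR_RGB2GRAY)
for c in (245,257,262,267): print(c,g[0:55,c])
E
```

```text
t: 29.05
eef_pos: [0.5136, 0.0081, 0.1215]
ee_rot: [3.142, 0.0, 0.335]
force: [-0.3, -0.3, -0.5]
width: 0.0155
gripper_force: 60.0
avgF [ 0.19 -0.02 -0.5 ] sd [0.4  0.37 0.42] pos [0.5136 0.0081 0.1216] t 29.3
245 [116 117 119 119 122 125 125 125 127 124 127 127 125 129 133 130 131 133
 126  75  70  67  70  64  70  69  73  68  74  70  71  72  66  69  70  70
  72  70  73  76  64  49  52  51  52  55  50  52  48  48  53  65  88  85
  91]
257 [113 117 120 117 115 116 117 118 118 116 114 118 116 117 118 119 119 117
 123  74  68  71  65  64  70  68  69  66  68  67  69  73  69  70  72  71
  68  72  73  73  63  60 131 130 129 129 130 129 131 133 129 127 130 131
 133]
262 [131 134 134 131 129 131 129 131 133 131 133 134 131 134 137 134 131 134
 138  69  69  68  68  69  72  70  68  69  71  71  70  71  72  71  73  75
  73  72  68  75  64  58 107 128 130 129 130 133 131 130 134 134 134 134
 136]
267 [120 123 120 121 120 115 123 119 120 117 119 123 117 122 123 120 124 122
 127  61  68  74  71  73  68  71  71  67  69  71  70  68  70  71  69  72
  72  72  72  73  64  63 134 137 133 132 130 135 129 129 129 131 126 127
 128]
```

The blade is now under the bridge: the bridge covers rows 19–41 and the blade emerges at row 42, with no force. I'll raise a little so the tip clears the groove's far edge.

```bash
python3 -m jog '[[-1,[0,0,-1],0],[-1,[1,0,-2],0],[-1,[2,0,-2.5],0],[-1,[2,0,-2.5],0]]'; python3 -c "
from h import *
avg(5)"
```

```text
t: 29.8
eef_pos: [0.5148, 0.0085, 0.1237]
ee_rot: [-3.141, 0.001, 0.335]
force: [-2.4, -0.2, -3.2]
width: 0.0157
gripper_force: 60.0
avgF [-2.   -1.38 -2.86] sd [0.25 0.36 0.51] pos [0.5152 0.0087 0.1239] t 30.05
```

```bash
python3 -m jog '[[-1,[1,0,-0.5],0],[-1,[2,0,-1],0],[-1,[3,0,-1.2],0],[-1,[3,0,-1.2],0]]'; python3 -c "
from h import *
avg(4)"
```

```text
t: 30.55
eef_pos: [0.5185, 0.0098, 0.1253]
ee_rot: [3.142, -0.0, 0.335]
force: [-2.5, -0.7, -3.1]
width: 0.0152
gripper_force: 60.0
avgF [-2.58 -0.52 -3.66] sd [0.25 0.54 0.44] pos [0.5185 0.0099 0.1254] t 30.75
```

```bash
python3 -m jog '[[-1,[1,0,0],0],[-1,[2,0,0],0],[-1,[3,0,0],0],[-1,[4,0,0],0],[-1,[5,0,0],0],[-1,[5,0,0],0]]'; python3 -c "
from h import *
avg(3)"
```

```text
t: 31.5
eef_pos: [0.5234, 0.0115, 0.1254]
ee_rot: [3.142, -0.001, 0.335]
force: [0.3, 0.5, -2.1]
width: 0.0154
gripper_force: 60.0
avgF [ 0.21  0.25 -1.25] sd [0.56 0.36 0.54] pos [0.5233 0.0115 0.1254] t 31.65
```

Run:
```python
from h import *
f=load('last');g=cv2.cvtColor(f['color'],cv2.COLOR_RGB2GRAY)
for r in range(0,110,4): print(r,' '.join(f'{v:3d}' for v in g[r,228:298:2]))
```

```text
0 111 112 105  84  99 108 112 115 108 115  87  99 102 106 113 118 122 131 128 120 115 111 108 101 108 141 145 140 141 139 117 138 148 146 144
4 108 112  98  88 102 106 111 109 111 115  87 100 104 106 110 116 125 133 129 120 115 111 111 100 104 141 141 144 141 138 115 145 145 145 145
8 113 115 103  83 101 109 109 115 111 112  91  98 102 109 116 118 127 132 127 121 116 117 105 100 107 142 141 142 143 136 116 145 148 146 147
12 127 114 108  84  98 110 110 110 113 112  91  97 105 109 115 119 124 131 127 124 115 112 109 100 107 140 145 144 144 135 113 148 145 145 147
16 113 118 119 139 139 143 147 146 145 112  90 103 107 111 118 120 125 133 130 127 117 116 110 102 109 119 141 145 147 149 146 147 125 150 146
20 144 115 121 147 144 144 145 139 142 104  90  98 104 107 116 122 126 134 132 123 116 113 110 104  93 121 147 146 147 144 143 141 121 150 148
24  98 101 119 142 140 140 141 143 148 110  90  98 109 108 116 118 127 133 130 125 117 114 110  97  81 120 144 141 139 143 146 145 119 146 150
28  78  80 109 141 142 144 145 149 146 109  88  97 105 111 116 120 126 133 135 128 118 117 106  83  82
[... 2203 characters left out ...]
4 113 109 117 118 119 116 113  91 101 100 139 138 142 132 125 115 113 116 114 105 142 153 154 152 150 135 142 151 150 151 151
96 125 128 125 126 127 104 116 117 111 111 132  95  95  96 137 138 140 131 124 114 115 120 116 106 136 145 146 147 144 128 150 150 152 153 152
100 138 127 128 129 145 152 154 112 125 137 118 115 133 147 137 138 138 131 123 115 122 139 143 151 155 136 145 150 152 151 153 155 154 152 152
104 127 126 128 131 126 152 151 154 150 153 151 151 149 152 136 142 139 127 121 111 120 151 152 150 153 151 151 150 152 152 154 153 153 152 150
108 126 127 123 128 147 153 151 151 151 152 150 151 151 153 141 138 132 125 117 110 117 151 153 152 150 151 155 152 153 153 153 151 155 152 152
```

```bash
python3 -m jog '[[-1,[1,0,0],0],[-1,[2,0,0],0],[-1,[3,0,0],0],[-1,[4,0,0],0],[-1,[5,0,0],0]]'
python3 - <<'E'
from h import *
f=avg(3);g=cv2.cvtColor(f['color'],cv2.COLOR_RGB2GRAY)
for c in (242,257,265,282): print(c,g[20:120,c])
E
```

```text
t: 32.28
eef_pos: [0.5281, 0.0131, 0.1254]
ee_rot: [3.142, -0.001, 0.335]
force: [0.3, 0.8, -0.4]
width: 0.0155
gripper_force: 60.0
avgF [-0.3   0.24 -0.79] sd [0.25 0.27 0.77] pos [0.5282 0.0132 0.1255] t 32.42
242 [113 113 115 116 111 114 111 134 145 150 147 146 145 146 142 142 144 147
 149 149 147 144 144 141 144 145 147 155  72  58  69  66  66  69  63  63
  65  68  65  69  66  63  66  62  68  72  59  57  58  62  56  55  56  60
  59  57  61  64  64  58  61  60  63  62  59  60  60  56  57  52  89 120
 118 119 117 118 118 119 116 120 115 120 118 117 108 106  95 135 152 152
 151 153 152 152 151 154 150 153 157 152]
257 [115 118 117 119 118 116 116 117 117 119 118 119 125 124 126 125 125 128
 127 126 128 124 130 131 128 131 131 136  66  61  65  62  63  63  66  64
  64  64  64  67  68  63  60  69  67  64  53  67 133 135 135 131 134 137
 137 134 134 134 135 135 138 137 136 138 137 139 138 138 141 140 142 137
 136 136 139 137 139 137 141 137 144 138 138 138 140 139 141 142 140 141
 143 143 141 144 142 146 142 142 143 141]
265 [128 128 127 125 128 127 129 129 127 127 126 128 130 129 129 131 132 131
 132 131 130 133 131 131 134 131 136 139  68  61  62  63  69  63  66  66
  68  66  65  66  67  65  66  68  68  66  60  71 135 133 132 130 130 127
 131 127 129 130 129 127 131 124 122 124 124 125 122 123 121 118 124 124
 118 118 121 118 121 119 119 119 119 117 118 118 118 116 113 116 115 115
 113 112 110 116 114 113 112 110 109 110]
282 [142 143 146 143 145 147 131 124 140 147 147 145 148 149 146 148 147 142
 143 141 145 147 147 148 147 146 146 150  70  60  66  67  64  71  68  67
  70  66  73  70  70  66  72  72  72  68  62  61  58  60  64  59  61  63
  60  57  56  58  59  63  61  65  64  60  61  61  60  57  61  68 116 158
 154 156 154 154 155 155 155 154 154 156 158 148 136 124 111 155 153 151
 153 152 151 153 154 150 152 151 151 155]
```

Run:
```python
from h import *
f=load('last');g=cv2.cvtColor(f['color'],cv2.COLOR_RGB2GRAY)
for r in range(50,68,3): print(r,g[r,230:296])
w=load('w8');g8=cv2.cvtColor(w['color'],cv2.COLOR_RGB2GRAY)
for r in (8,14,18): print(r,g8[r,230:296])
# predicted bridge front-edge/width for various lifts
for nm,F in(('w8',w),('now',f)):
    X=np.array([np.cos(.335),np.sin(.335),0]);Y=np.array([-X[1],X[0],0]);O=np.array([.673,.0626,0])
    for L,sl in((0,0),(0,1.5),(3,1.5),(6,1.5),(8,1.5)):
        c=[proj(F,O+X*(-.061+sl/1e3+dx)+Y*y+np.array([0,0,.112+L/1e3])) for dx,y in((-.0045,.0105),(-.0045,-.0105),(.0045,.0105),(.0045,-.0105))]
        e=proj(F,O+X*-.077+np.array([0,0,.107]))
        print(nm,L,sl,'front row %.1f rear %.1f width %.1f/%.1f endrow %.1f'%(c[0][1],c[2][1],c[1][0]-c[0][0],c[3][0]-c[2][0],e[1]))
```

```text
50 [120 124 117 126 138 140 144 148 114  67  61  63  69  65  67  67  65  59
  63  62  63  66  67  60  66  65  64  65  65  66  60  66  64  65  69  62
  67  66  65  65  63  61  66  69  67  68  67  64  69  70  67  67  66  65
  67  89 140 152 148 151 141 130 141 150 150 149]
53 [124 123 117 125 138 147 147 149 115  66  61  67  69  64  65  65  65  69
  65  60  63  63  60  64  67  66  66  63  62  62  64  64  68  65  67  63
  66  65  64  62  65  65  65  68  66  64  66  63  64  68  67  68  71  68
  64  91 140 148 148 151 142 127 139 152 147 149]
56 [121 124 119 128 147 150 151 155 108  57  61  60  65  64  65  64  64  65
  64  68  69  61  66  67  63  62  65  64  69  62  66  66  69  64  66  68
  62  63  64  64  60  67  69  65  67  65  70  63  68  63  68  72  70  66
  65  77 136 155 153 154 143 123 141 151 152 147]
59 [121 124 123 100  91  99  97  97  74  63  71  64  69  68  65  69  65  67
  68  72  65  67  63  66  66  69  68  67  65  67  72  67  68  67  67  66
  68  68  68  65  66  68  66  72  66  69  72  68  69  72  69  68  70  69
  73  67  86  99  98  91 102 137 151 150 147 150]
62 [123 125 
[... 1273 characters left out ...]
 79  71  73  73  70  73
  72  74  63  65 116 122 125 143 149 145 148 149]
w8 0 0 front row 11.9 rear -13.2 width 51.3/52.3 endrow 45.1
w8 0 1.5 front row 7.8 rear -17.5 width 51.5/52.5 endrow 45.1
w8 3 1.5 front row 5.4 rear -20.5 width 52.7/53.7 endrow 45.1
w8 6 1.5 front row 3.0 rear -23.6 width 53.9/55.0 endrow 45.1
w8 8 1.5 front row 1.2 rear -25.8 width 54.8/55.9 endrow 45.1
now 0 0 front row 75.7 rear 54.9 width 44.8/45.5 endrow 101.6
now 0 1.5 front row 72.2 rear 51.3 width 44.9/45.6 endrow 101.6
now 3 1.5 front row 71.5 rear 50.1 width 45.8/46.5 endrow 101.6
now 6 1.5 front row 70.7 rear 48.9 width 46.7/47.5 endrow 101.6
now 8 1.5 front row 70.1 rear 48.0 width 47.3/48.2 endrow 101.6
```

```bash
python3 -m jog '[[-1,[1.5,0,0],0],[-1,[3,0,0],0],[-1,[4.5,0,0],0],[-1,[6,0,0],0],[-1,[7.5,0,0],0],[-1,[9,0,0],0]]'
python3 - <<'E'
from h import *
f=avg(2);g=cv2.cvtColor(f['color'],cv2.COLOR_RGB2GRAY)
for c in (242,265): print(c,g[20:140,c])
for r in range(62,82,4):print(r,g[r,232:242],g[r,280:292])
E
```

```text
t: 33.17
eef_pos: [0.5364, 0.0161, 0.1253]
ee_rot: [-3.142, -0.0, 0.335]
force: [-0.4, 0.5, -0.7]
width: 0.0157
gripper_force: 60.0
avgF [ 0.19 -0.11 -0.82] sd [0.5  0.21 0.25] pos [0.5364 0.0161 0.1252] t 33.27
242 [110 114 114 114 113 117 111 114 111 115 115 116 115 115 115 114 114 114
 113 114 117 114 117 113 118 115 115 110 137 153 150 154 130  65  53  56
  59  60  64  58  60  58  69  69  65  61  61  62  64  65  70  63  60  63
  60  59  63  66  70  66  61  68  61  74  67  75  72  82  92 100 106 109
 120 121 122 110  94  87  88  89  76  77  80  79  64  73  72  95 117 117
 118 121 117 120 118 110 102  96 136 154 153 150 153 151 154 152 153 151
 153 150 157 126 125 123 130 127 129 127 128 124]
265 [126 126 126 127 126 131 127 127 129 129 128 127 128 132 127 131 130 130
 131 132 130 133 133 129 133 132 132 132 132 132 135 139 121  69  55  61
  60  62  62  57  60  62  65  67  62  62  78 112 109 109 122 130 130 131
 129 129 130 130 125 127 126 127 126 123 125 124 126 123 124 121 120 122
 119 116 121 121 121 115 118 121 116 117 114 114 115 116 116 115 116 112
 113 113 114 112 110 113 112 113 107 109 111 109 109 106 107 106 106 105
 102 138 144 144 145 146 145 145 148 145 144 147]
62 [114 108 114 117 119 100  74  67  68  70] [ 75  68  71  68  73  65  89 134 148 144 135 123]
66 [110 104 116 119 118 120 107  88  66  59] [ 57  62  69  73 109 142 146 148 149 151 138 124]
70 [113 119 141 129 113 116 118 121 102  69] [ 67  70  60 112 142 152 153 149 152 152 141 123]
74 [111 116 141 148 150 151 133 121 121  89] [ 64  59  58 136 154 148 150 151 149 151 142 134]
78 [125 117 125 126 127 111 104 107 107  91] [ 71  66  78 116 124 123 123 124 122 119 124 140]
```

The push has dropped away and the clip is loose, leaning on the blade. Gently lifting it off.

```bash
python3 -m jog '[[-1,[-1,0,-1],0],[-1,[-2,0,-2.5],0],[-1,[-3,0,-4.5],0],[-1,[-3,0,-7],0],[-1,[-3,0,-10],0],[-1,[-3,0,-13],0],[-1,[-3,0,-17],0],[-1,[-3,0,-21],0],[-1,[-3,0,-25],0],[-1,[-3,0,-29],0],[-1,[-3,0,-33],0],[-1,[-3,0,-36],0],[-1,[-3,0,-38],0],[-1,[-3,0,-39],0],[-1,[-3,0,-39],0]]'
python3 - <<'E'
from h import *
f=avg(3);g=cv2.cvtColor(f['color'],cv2.COLOR_RGB2GRAY)
for r in range(20,120,4): print(r,' '.join(f'{v:3d}' for v in g[r,228:298:2]))
E
```

```text
t: 35.15
eef_pos: [0.5334, 0.015, 0.1642]
ee_rot: [-3.142, 0.0, 0.335]
force: [-0.6, 0.1, -0.2]
width: 0.0155
gripper_force: 60.0
avgF [-0.05 -0.3  -1.28] sd [0.21 0.08 0.3 ] pos [0.5333 0.015  0.1641] t 35.3
20 113 116 113 114 103  87 105 114 113 111 114  94 101 108 110 114 126 135 129 119 112 111 101 134 140 145 143 141 124 143 146 149 144 148 148
24 118 118 117 120 105  87 105 116 110 113 113  99  97 106 114 118 127 134 127 123 115 113  97 135 139 142 143 142 121 143 148 147 148 149 146
28 117 115 115 120 110  83 105 113 113 110 118  98  97 105 113 118 127 137 127 121 119 108  99 134 143 147 143 142 122 145 148 148 147 148 148
32 112 112 112 113 105  88 102 113 114 116 121 102  99 106 121 124 125 129 131 132 128 113 101 137 143 147 146 142 122 148 151 147 147 148 149
36 117 143 113 118 110  88 102 116 115 113 119 121 100 103 128 128 128 126 130 131 127 110  99 138 143 146 149 141 120 151 146 148 148 147 148
40 136 145 149 118 110  87 105 114 114 115 115 108  98 105 124 125 128 131 129 134 129 115  98 138 145 149 149 138 116 152 148 150 147 151 149
44 149 149 128 116 114  93 103 11
[... 1988 characters left out ...]
 129 128 115 113 116 118 138 149 156  98 139 138 140 132 122 116 105 106 154 154 154 153 156 137 142 152 152 152 153 153 150
104 129 127 157 124 129 128 108 114 116 123 118 124 101 110 140 140 138 129 121 111 104 113 102 154 152 153 151 138 138 152 153 152 154 153 152
108 126 125 128 123 130 128 114 111 119 120 118 144  96 109 139 139 135 127 119 109 107 115 102 156 156 155 156 138 140 154 151 153 153 148 151
112 126 126 154 154 128 144 153 107 100 109 108  99 102 109 142 140 131 128 119 110 101 113 103 117 116 115 113 121 152 154 152 154 152 151 152
116 129 124 148 152 150 154 155 151 153 153 154 153 100 109 144 138 132 126 119 107 104 119  97 155 152 151 153 153 153 153 153 154 152 153 152
```

The clip hangs on the blade (rows 55–75). Carry it to the tray.

```bash
python3 -c "
from h import *
to((.533,.015,.175,.335),(.533,-.1035,.170,0.0),(.533,-.1035,.06,0.0),(.533,-.1035,.040,0.))"
```

```text
[-0.3, -0.1, -10.9] turn 0.0001
[-39.3, 111.8, -5.9] turn 0.3351
[-39.3, 111.8, 104.1] turn 0.3351
[-39.3, 111.8, 124.1] turn 0.3351
```

```bash
python3 -m jog '[[-1,[0,0,-4],0],[-1,[0,2,-9],0.01],[-1,[-2,7,-11],0.03],[-1,[-5,15,-11],0.055],[-1,[-9,25,-11],0.085],[-1,[-13,37,-11],0.12],[-1,[-17,49,-11],0.155],[-1,[-21,61,-10],0.19],[-1,[-25,73,-9],0.225],[-1,[-29,84,-8],0.26],[-1,[-33,95,-6],0.29],[-1,[-36,103,-6],0.315],[-1,[-38,109,-4],0.33],[-1,[-39.3,111.8,0],0.335],[-1,[-39.3,111.8,6],0.335],[-1,[-39.3,111.8,14],0.335],[-1,[-39.3,111.8,24],0.335],[-1,[-39.3,111.8,34],0.335],[-1,[-39.3,111.8,44],0.335],[-1,[-39.3,111.8,50],0.335]]'
python3 - <<'E'
from h import *
f=optics.grab_frame('wrist');np.savez('pics/last.npz',**f);g=cv2.cvtColor(f['color'],cv2.COLOR_RGB2GRAY)
for r in range(0,200,5): print(r,' '.join(f'{v:3d}' for v in g[r,180:340:5]))
print(g[20:130,262])
for n,p in(('rimnear',(.603,-.1046,.02)),('c',(.658,-.1035,.02))): print(n,proj(f,p))
E
```

```text
t: 37.8
eef_pos: [0.5328, -0.1035, 0.1134]
ee_rot: [3.141, 0.001, 0.0]
force: [0.1, 1.2, -0.2]
width: 0.0152
gripper_force: 60.0
0 145 144 104  77 130 133 136 134 133 139 139 138 138 138 139 133 136 139 140 136 136 139 136 136 137 139 136 137 142 125  86  86
5 146 126  72  77 131 137 132 136 137 133 139 137 143 141 139 139 135 136 140 139 137 137 137 138 137 136 140 139 136 123 116  87
10 146 127  76 135 133 133 135 140 129 135 136 137 139 140 141 139 139 139 137 138 139 138 138 138 135 137 136 139 139 141 113  90
15 148 130  77 136 139 136 135 135 139 138 138 140 137 139 141 144 140 143 139 139 138 139 142 139 141 140 140 139 137 141 127  92
20 148 140  80 134 133 134 137 137 137 134 139 133 141 141 139 140 138 143 143 140 137 139 133 141 142 140 139 140 141 139 120  92
25 145 143  84 137 136 136 134 136 139 135 141 139 142 133 139 143 142 142 140 143 142 143 140 136 138 145 142 141 141 142 112  93
30 147 139  85 137 138 137 135 138 139 140 139 142 137 142 140 137 143 145 143 143 145 143 143 143 143 140 144 146 142 144 113  89
35 148 129  81 139 140 136 138 136 135 136 138 143 140 1
[... 4100 characters left out ...]
29 125 120 214 212 196 197 196 198 200 197 197 215 215
195 195 195 195 197 197 198 196 196 197 196 197 196 195 122 123 123 126 106 103 101 108 214 203 197 195 196 198 198 199 197 216 215
[142 142 140 143 142 142 140 138 143 145 142 138 127 127 128 128 128 129
 130 130 131 130 131 131 130 131 132 133 134 133 133 135 139 100  71  69
  67  68  63  68  67  68  70  77  68  65  69  68  68  66  70  70  65  52
 114 139 142 142 139 137 137 138 138 136 141 137 137 136 136 135 136 134
 135 136 135 134 131 132 136 132 129 130 132 128 127 129 128 128 128 129
 129 127 127 123 123 124 120 125 119 123 120 122 123 119 117 118 120 118
 119 137]
rimnear [263.68123493 112.2379292 ]
c [262.24038819  28.52734679]
```

```bash
python3 -m jog '[[-1,[0,0,4],0],[-1,[0,0,12],0],[-1,[0,0,22],0],[-1,[0,0,32],0],[-1,[0,0,42],0],[-1,[0,0,52],0],[-1,[0,0,60],0],[-1,[0,0,66],0],[-1,[0,0,70],0],[-1,[0,0,73],0],[-1,[0,0,74],0],[-1,[0,0,74],0]]'
python3 - <<'E'
from h import *
f=avg(3);g=cv2.cvtColor(f['color'],cv2.COLOR_RGB2GRAY);print(g[20:190,262]);print(g[20:160,245])
print(proj(f,(.603,-.1046,.02)))
E
```

```text
t: 39.35
eef_pos: [0.5332, -0.1035, 0.0404]
ee_rot: [3.142, -0.0, 0.0]
force: [-0.3, 0.8, -1.2]
width: 0.0154
gripper_force: 60.0
avgF [-0.01 -0.37 -0.61] sd [0.33 0.07 0.14] pos [ 0.5332 -0.1035  0.0405] t 39.5
[139 139 138 138 139 143 142 143 141 139 144 139 128 125 129 128 131 126
 130 132 133 132 130 130 131 133 131 131 134 132 138 135 137 101  74  61
  67  66  65  71  65  63  65  73  69  70  67  72  68  67  66  69  61  72
 145 141 142 139 143 140 139 137 134 138 137 138 136 138 139 137 136 130
 137 135 133 135 131 136 134 128 130 128 131 130 132 132 128 128 128 125
 130 127 125 126 125 126 122 123 120 122 120 118 119 122 121 120 118 120
 118 140 147 146 145 147 145 148 147 145 147 148 145 147 147 149 147 148
 147 149 145 149 147 149 146 148 120 122 123 127 132 137 139 151 143 141
 133 132 125 122 119 119 116 110 111 103 104 126 130 100  70  68  73  71
  78  81  87  91  90  90 109 118]
[138 138 139 136 140 141 139 138 138 140 137 142 139 142 138 138 139 140
 140 142 138 139 141 144 140 141 138 143 140 141 144 126 131  98  68  68
  67  65  69  68  64  69  70  67  70  72  66  69  66  70  69  66  67  58
  54  57  62  55  60  58  59  60  57  57  60  57  60  59  60  57  60  56
  64 107 130 129 128 132 130 128 153 121 118 115 116 112 105 143 149 141
 139 126 119 125 123 126 127 128 130 125 126 129 126 130 128 129 126 126
 128 125 126 124 126 127 128 130 130 126 130 128 126 127 126 126 126 126
 132 127 129 127 127 127 121 108  92 102 108 112 111 106]
[264.58824231 114.07972433]
```

```bash
python3 -m jog '[[-1,[-3,0,0],0],[-1,[-6,0,0],0],[-1,[-9,0,0],0],[-1,[-12,0,0],0],[-1,[-15,0,0],0],[-1,[-18,0,0],0],[-1,[-22,0,0],0],[-1,[-26,0,0],0],[-1,[-30,0,0],0],[-1,[-34,0,0],0],[-1,[-38,0,0],0],[-1,[-42,0,0],0],[-1,[-45,0,0],0],[-1,[-45,0,0],0]]'
python3 - <<'E'
from h import *
f=avg(2);g=cv2.cvtColor(f['color'],cv2.COLOR_RGB2GRAY)
for r in range(0,110,4): print(r,' '.join(f'{v:3d}' for v in g[r,200:324:4]))
print(proj(f,(.603,-.1046,.02)))
E
```

```text
t: 41.25
eef_pos: [0.4879, -0.1035, 0.0403]
ee_rot: [-3.142, 0.0, 0.0]
force: [0.5, -0.6, -0.2]
width: 0.0151
gripper_force: 60.0
avgF [-0.14 -0.6  -0.44] sd [0.34 0.13 0.67] pos [ 0.4882 -0.1035  0.0403] t 41.35
0  77  74  73 110 133 135 129 141 140 136 140  52 138 137 139 138 138 140 141 142  53 136 140 141 139 132 126 134 140  97  83
4 117 104  74  80  75  87 134 134 134 125 134 142 138 140 141 138 139 138 139 140 143 142 134 124 133 141 141  96  82  83  76
8 149 121 120  72  79  74  80  78 134 137 137 134 133 128 127 128 128 130 129 132 130 134 140 136  98  82  79  84  80  76 146
12 150 149 123 119  96  75  79  74  75  79  79  78  94 132 138 135 141 139 139 121 106  90  77  80  84  79  79  77 151 147 144
16 150 148 146 148 148 123 117  75  80  79  76  83  80  83  78  78  81  79  78  79  78  77  81  79  82  77 139 146 147 145 144
20 148 148 148 148 146 147 131 119 123  73  78  78  76  79  80  77  75  76  78  82  80  81  78 137 148 149 147 148 147 151 147
24 150 148 149 150 148 149 149 149 147 148 134 124 122 117  89  78  75  99 112 122 151 151 148 147 147 145 151 148 148 146 146
2
[... 1996 characters left out ...]
52 155 151 155 155 152 151 151 153
92 150 153 154 153 152 151 152 151 150 154 152 140 129 125 141 142 126 127 152 154 152 151 151 153 151 151 154 152 154 150 154
96 153 153 153 154 153 152 152 151 154 153 152 140 124 127 139 141 130 125 152 152 151 153 151 152 152 154 152 153 154 154 154
100 152 154 154 154 154 152 153 151 152 151 153 137 124 128 140 140 127 109 152 150 157 153 152 153 154 153 153 155 156 155 153
104 151 154 153 152 151 152 153 153 155 152 152 127 129 128 140 137 121 112 151 153 154 153 153 152 154 154 152 154 151 154 155
108 153 155 153 152 154 154 150 150 153 151 156 128 124 125 141 139 119 112 153 155 151 151 151 153 152 154 152 154 153 154 153
[264.87077431  14.0880328 ]
```

The blade is free and the clip is inside the tray (dark ends at row 0). Now return the wedge to its rest.

```bash
python3 -m jog '[[-1,[0,0,-30],0],[-1,[0,30,-60],-0.02],[-1,[2,80,-60],-0.04],[-1,[4,130,-60],-0.06],[-1,[6.5,175,-60],-0.06],[-1,[6.5,200,-60],-0.06],[-1,[6.5,208,-60],-0.06],[-1,[6.5,208,-60],-0.06],[-1,[6.5,208,-40],-0.06],[-1,[6.5,208,-20],-0.06],[-1,[6.5,208,-5],-0.06],[-1,[6.5,208,3],-0.06],[-1,[6.5,208,6],-0.06],[-1,[6.5,208,6],-0.06]]'; python3 -c "
from h import *
avg(2)"
```

```text
t: 43.1
eef_pos: [0.4948, -0.3115, 0.0345]
ee_rot: [3.141, -0.0, 0.06]
force: [-0.4, -0.9, -0.7]
width: 0.0155
gripper_force: 60.0
avgF [ 0.19 -0.09 -0.27] sd [0.36 0.19 0.22] pos [ 0.495  -0.3116  0.0348] t 43.2
```

```bash
python3 -m jog '[[-1,[0,0,0],0],[-1,[0,0,1],0],[-1,[0,0,2.5],0],[-1,[0,0,4],0],[-1,[0,0,5.5],0],[-1,[0,0,6.5],0],[-1,[0,0,6.5],0]]' 6; python3 -c "
from h import *
avg(2)"; python3 -m jog '[[-0.8,[0,0,6.5],0],[-0.6,[0,0,6.5],0],[-0.4,[0,0,6.5],0],[-0.2,[0,0,6.5],0],[-0.2,[0,0,6.5],0],[-0.2,[0,0,6.5],0]]'
python3 - <<'E'
from h import *
f=avg(2);g=cv2.cvtColor(f['color'],cv2.COLOR_RGB2GRAY);w3=cv2.cvtColor(load('w5')['color'],cv2.COLOR_RGB2GRAY)
print(g[20:60,262]);print(g[190,230:296])
E
```

```text
t: 44.08
eef_pos: [0.4945, -0.3115, 0.0277]
ee_rot: [-3.142, 0.0, 0.06]
force: [-0.7, -0.5, -0.4]
width: 0.016
gripper_force: 6.0
avgF [ 0.48 -0.52 -0.65] sd [0.18 0.11 0.13] pos [ 0.4947 -0.3115  0.0277] t 44.17
t: 44.92
eef_pos: [0.4946, -0.3115, 0.0213]
ee_rot: [3.142, -0.0, 0.06]
force: [0.0, 0.2, -0.7]
width: 0.0349
gripper_force: 0.0
avgF [-0.13  0.43  0.06] sd [0.21 0.2  0.21] pos [ 0.4946 -0.3115  0.0213] t 45.02
[147 146 148 145 131 127 131 129 130 130 133 134 132 133 132 135 133 138
 135 136 135 135 135 137 138 137 137 136 136 138 139 140 140 139 142 138
 141 143 142 143]
[72 67 82 94 94 95 83 72 74 78 73 75 68 74 71 72 77 80 81 81 86 86 82 86
 81 84 82 80 84 83 87 86 85 86 86 87 89 85 83 87 85 85 85 88 86 88 85 84
 80 74 74 76 76 73 76 77 71 75 76 72 76 72 74 77 73 74]
```

```bash
python3 -m jog '[[-0.2,[0,0,-10],0],[-0.2,[0,0,-40],0],[-0.2,[0,0,-100],0],[-0.2,[0,0,-139],0],[-0.2,[0,0,-139],0],[-0.2,[0,0,-139],0]]'
python3 - <<'E'
from h import *
f=grab('wrist','w20');a=grab('scene','s20');b=grab('top','t20')
o=load('w2');print(status.get_state()['eef_pos'])
g=f['color'].astype(int);h=o['color'].astype(int)
def brown(im): # wood/brass mask: red >> blue
    return ((im[:,:,0]-im[:,:,2])>40)
for n,i in(('now',g),('start',h)):
    m=brown(i);m[:, :240]=0;m[:,290:]=0;m[256:]=0;ys,xs=np.nonzero(m);print(n,ys.min(),ys.max(),xs.min(),xs.max(),'top c',xs[ys<170].mean(),'bot c',xs[ys>230].mean() if (ys>230).any() else None,len(ys))
    q=i.sum(2)//3;print(q[55:90,260])
# clip in the tray
for n,F,O in(('scene',a,load('scene')),('top',b,load('top'))):
    d=(O['color'].astype(int).sum(2)-F['color'].astype(int).sum(2))
    u=proj(F,(.658,-.1035,.01)).astype(int);R=28
    w=d[u[1]-R:u[1]+R,u[0]-R:u[0]+R];ys,xs=np.nonzero(w>60)
    if len(ys):
        c=(xs.mean()+u[0]-R,ys.mean()+u[1]-R);p=onz(F,*c,.012);print(n,len(ys),c,p,'r',np.hypot(p[0]-.658,p[1]+.1035))
E
```

```text
t: 45.78
eef_pos: [0.4943, -0.3113, 0.1604]
ee_rot: [-3.141, -0.0, 0.06]
force: [0.1, 0.1, -0.0]
width: 0.035
gripper_force: 0.0
[ 0.49389155 -0.31125094  0.15910145]
now 133 250 253 272 top c 262.19585687382295 bot c 262.42122186495175 1884
[135 134 135 135 136 136 135 134 133 135 135 136 122 118 120 117 122 120
 120 121 120 123 124 125 125 127 125 124 125 122 123 123 126 124 128]
start 136 252 252 271 top c 261.76056338028167 bot c 263.18926553672316 1907
[134 137 137 133 138 135 132 137 134 134 138 137 135 137 132 121 116 122
 122 122 121 125 125 125 126 128 126 126 129 129 127 128 127 128 127]
scene 1847 (np.float64(228.14564158094208), np.float64(237.01840822956143)) [ 0.65756286 -0.113534    0.012     ] r 0.010043514058389037
top 2878 (np.float64(264.6504517025712), np.float64(156.58756080611536)) [ 0.65676666 -0.10189913  0.012     ] r 0.0020208711437431767
```

Run:
```python
from h import *
for n in('s20','t20'):
    F=load(n);g=cv2.cvtColor(F['color'],cv2.COLOR_RGB2GRAY);u=proj(F,(.658,-.1035,.01)).astype(int);print(n,u)
    for r in range(u[1]-24,u[1]+25,2):print(r,' '.join(f'{v:3d}' for v in g[r,u[0]-26:u[0]+27:2]))
```

```text
s20 [231 238]
214 144 146 147 146 145 146 147 146 144 145 132  90 145  88  89  92  89  89  87  90  87  88  89  88  79  75  71
216 144 147 145 145 146 146 145 145 145 124  97 139 115  90  88  88  89  89  88  88  88  88  88  90  88  89  79
218 145 147 145 146 145 146 148 144 138  98 120 116  90  87  90  90  85  89  88  88  91  90  89  88  87  89  88
220 145 145 146 147 147 144 146 138  97 127 115  81  83  82  82  86  86  89  88  87  89  88  87  88  89  91  88
222 146 145 145 147 146 146 138 116 108  70  60  48  45  49  50  47  60  71  85  88  88  87  89  90  88  87  88
224  88 130 146 146 145 141 114 112  55  50  53  65  63  69  72  66  61  51  54  73  87  90  89  89  86  85  88
226  89  88  89 100 146 141  86  51  49  63  72  74  73  75  75  52  66  74  60  53  75  90  88  88  86  89  91
228  89  90  92  89 109 110  49  54  69  75  73  74  74  69  70  40  66  44  49  74  55  79  88  89  89  88  89
230  88  88  91  88  84  51  54  76  73  72  73  73  73  72  41  55  70  42  68  75  73  54  85  88  85 111 116
232  88  90  89  91  80  49  68  73  76  75  74  75  73  70  42  46  56  41  7
[... 3827 characters left out ...]
  44  43  45  43  44  44  44
170  55  57  42  40  45  45  48  47  48  48  48  46  46  46  45  44  44  45  44  43  43  43  44  45  44  45  44
172  54  54  39  41  43  45  44  47  47  47  47  46  45  46  45  45  44  44  42  43  43  44  42  45  44  43  43
174  52  53  38  40  43  45  46  46  45  47  46  47  46  44  45  45  46  43  43  44  45  45  44  45  44  43  43
176  49  49  38  40  43  45  46  45  45  46  46  45  46  45  46  43  45  44  45  43  44  42  44  43  44  42  42
178  49  43  39  41  43  45  45  47  47  47  46  46  44  45  45  45  44  43  42  44  43  44  45  44  42  42  43
180  44  42  36  42  43  45  44  46  49  47  44  45  45  44  45  45  44  44  41  43  42  44  42  42  44  44  42
```

The scene image shows the clip at about (236,230), roughly 30 mm inside the rim-centred tray at (231,240). The wedge lies as at the start.

```bash
python3 -c "
from h import *
p=onz(load('s20'),236,231,.015);c=onz(load('s20'),231,239.5,.02);print(p,c,p-c)
print(order.job_done())"
```

```text
[ 0.63258806 -0.10092158  0.015     ] [ 0.66370371 -0.10056442  0.02      ] [-0.03111566 -0.00035716 -0.005     ]
the job is handed in; nothing more can be done
None
```

I handed the job in at about 46 s of the 64 s allowed. The clip is off the axle and lies about 31 mm from the tray's centre. The wedge is back on its rest within a few millimetres of where it lay. No verdict came back on hand-in, and I judged the final clip and wedge positions from camera pixel values because my ten pictures were used up.

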